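Load the disinfection chamber in layers and start it

TASK

Load every steel instrument cassette into the open disinfection chamber as one flat, centred stack, lengthwise across the chamber as seen from the robot, with exactly one white separator sheet between each cassette and the next, none underneath or on top; leave any spare sheet lying on its stand. Then lower the lid gently until it is fully shut, and after that turn the dial to the two-dot mark. Leave the other things on the counter where they are.

Things in the scene. Friction and masses are not known exactly. Their poses are not given: they have to be found in the camera images.
- cassette1_mid (a point): Closed flat steel instrument cassette, 120 x 56 x 18 mm, about 0.2 kg, lying on the counter; one of three or four alike. The point is its centre, half-way up; x along its 120 mm length, y across its 56 mm width, z up.
- cassette2_mid (a point): Closed flat steel instrument cassette, 120 x 56 x 18 mm, about 0.2 kg, lying on the counter; one of three or four alike. The point is its centre, half-way up; x along its 120 mm length, y across its 56 mm width, z up.
- cassette3_mid (a point): Closed flat steel instrument cassette, 120 x 56 x 18 mm, about 0.2 kg, lying on the counter; one of three or four alike. The point is its centre, half-way up; x along its 120 mm length, y across its 56 mm width, z up.
- cassette4_mid (a point): Closed flat steel instrument cassette, 120 x 56 x 18 mm, about 0.2 kg, lying on the counter; one of three or four alike. The point is its centre, half-way up; x along its 120 mm length, y across its 56 mm width, z up.
- sheet1_mid (a point): Stiff white perforated plastic separator sheet, 132 x 66 x 5 mm, 60 g, lying flat and loose on a grey fixed stand 100 x 36 x 30 mm, which is narrower than the sheet, so its long edges hang free. The point is its centre, half-way up; x along its 132 mm length, y across its 66 mm width, z up.
- sheet2_mid (a point): Stiff white perforated plastic separator sheet, 132 x 66 x 5 mm, 60 g, lying flat and loose on a grey fixed stand 100 x 36 x 30 mm, which is narrower than the sheet, so its long edges hang free. The point is its centre, half-way up; x along its 132 mm length, y across its 66 mm width, z up.
- sheet3_mid (a point): Stiff white perforated plastic separator sheet, 132 x 66 x 5 mm, 60 g, lying flat and loose on a grey fixed stand 100 x 36 x 30 mm, which is narrower than the sheet, so its long edges hang free. The point is its centre, half-way up; x along its 132 mm length, y across its 66 mm width, z up.
- chamber: White disinfection chamber fixed on the counter, a shallow open base: outside 164 mm along its x, 190 mm along its y, walls 55 mm tall, walls and floor 7 mm thick (inside 150 x 176 mm). Origin at the centre of its underside; its x points away from the robot, towards the lid's hinge. The stack's length goes along its y.
- chamber_in (a point): Centre of the chamber's floor, 7 mm above the counter, where the stack goes; axes as the chamber's. Six round steel guide rods, 10 mm thick, stand round it, tops 90 mm above the counter: four at x = +-49, y = +-55 mm and two at x = 0, y = +-83 mm. The stack goes between them, with 11 to 12 mm to spare on each side of a sheet.
- lid (a joint): Aluminium lid of the chamber, a hood 164 x 190 mm and 52 mm deep (5 to 6 mm walls), 0.3 kg, covering the rods when shut. Angle in rad: 0 = shut on the rim, about 1.57 = upright, 1.9 = fully open. A stiff hinge: it stays at whatever angle it is left; some 3 to 5 N at its free edge move it.
- lid_hinge (a point): The lid's hinge line on the far rim of the chamber, at mid-length, 55 mm above the counter. The line runs along the chamber's y. The hood reaches 164 mm from here to its free edge; its outer (top) face lies 52 mm off the plane through the hinge and the hood's open side.
- lid_handle (a point): Top of the small knob handle on the lid's outer face, at mid-length, 30 mm from the free edge (134 mm from the hinge, along the lid), standing 35 mm off the outer face. Either side of it the outer face is bare.
- dial (a joint): Black dial on the white control box (100 x 100 x 30 mm), angle in rad, growing clockwise as seen from above. It clicks into four positions, pulled in by a spring: 0 = the short bar mark (off), 0.6 = one dot, 1.2 = two dots, 1.8 = three dots (end stop). About 0.1 N m turns it past a click.
- dial_grip (a point): Point on the dial's axis in the middle of its upright bar grip, 67 mm above the counter. The bar is 57 mm long, 14 mm wide and 32 mm tall (8 mm more above this point); it turns with the dial. x lies along the bar, y across it; the white pointer line is on the -x half.
- control: White control box, 100 x 100 x 30 mm, fixed; origin at the centre of its underside. At dial 0 the pointer points along its -x; the dots follow clockwise.
- bottle: Bystander: amber glass bottle, 44 mm across, 100 mm tall; origin at the centre of its underside.
- carton: Bystander: cardboard carton 100 x 44 x 35 mm; origin at the centre of its underside.
- tape: Bystander: roll of white tape lying flat, 90 mm across, 25 mm high; origin at the centre of its underside.
- jar: Bystander: white jar, 70 mm across, 80 mm tall; origin at the centre of its underside.
- bowl: Bystander: steel bowl, 110 mm across, 45 mm tall; origin at the centre of its underside.
- gloves: Bystander: white glove box 110 x 70 x 50 mm; origin at the centre of its underside.
- packs: Bystander: blue dressing pack 120 x 70 x 30 mm; origin at the centre of its underside.
Things that resemble listed ones, but are neither listed nor needed, are in the scene too. What is shaped like the part that bears cassette3_mid but blue is not meant. Leave any brown or turquoise look-alike of the part that bears sheet1_mid alone.

How it is judged:
On the way, in this order (a step that is already met when the one before it is completed fails the run):
1. all cassettes are stacked in the open chamber with one sheet between each two (x of cassette1_mid in the frame of chamber between -0.022 and 0.022 m and y of cassette1_mid in the frame of chamber between -0.035 and 0.035 m and z of each of cassette1_mid, cassette2_mid, cassette3_mid, cassette4_mid in the frame of chamber below 0.092 m and angle between each of cassette1_mid, cassette2_mid, cassette3_mid, cassette4_mid's own z axis and vertical below 0.12 rad and angle between the x axis of each of cassette1_mid, cassette2_mid, cassette3_mid, cassette4_mid and the y axis of chamber, either way round below 0.3 rad and x of cassette2_mid in the frame of chamber between -0.022 and 0.022 m and y of cassette2_mid in the frame of chamber between -0.035 and 0.035 m and x of cassette3_mid in the frame of chamber between -0.022 and 0.022 m and y of cassette3_mid in the frame of chamber between -0.035 and 0.035 m and x of cassette4_mid in the frame of chamber between -0.022 and 0.022 m and y of cassette4_mid in the frame of chamber between -0.035 and 0.035 m and contact force between cassette1 and cassette2 below 0.05 N and contact force between each of cassette1, cassette2 and cassette3 below 0.05 N and contact force between each of cassette1, cassette2, cassette3 and cassette4 below 0.05 N and contact force between sheet1 and sheet2 below 0.05 N and contact force between each of sheet1, sheet2 and sheet3 below 0.05 N and ((x of sheet1_mid in the frame of chamber between -0.025 and 0.025 m and y of sheet1_mid in the frame of chamber between -0.035 and 0.035 m and z of sheet1_mid in the frame of chamber below 0.092 m and angle between sheet1_mid's own z axis and vertical below 0.12 rad and angle between the x axis of sheet1_mid and the y axis of chamber, either way round below 0.3 rad and contact force between sheet1 and chamber below 0.3 N and ((contact force between sheet1 and cassette1 above 0.05 N and contact force between sheet1 and cassette2 above 0.05 N) or (contact force between sheet1 and cassette1 above 0.05 N and contact force between sheet1 and cassette3 above 0.05 N) or (contact force between sheet1 and cassette1 above 0.05 N and contact force between sheet1 and cassette4 above 0.05 N) or (contact force between sheet1 and cassette2 above 0.05 N and contact force between sheet1 and cassette3 above 0.05 N) or (contact force between sheet1 and cassette2 above 0.05 N and contact force between sheet1 and cassette4 above 0.05 N) or (contact force between sheet1 and cassette3 above 0.05 N and contact force between sheet1 and cassette4 above 0.05 N))) or distance of sheet1_mid from where it was at the start of the episode below 0.04 m) and ((x of sheet2_mid in the frame of chamber between -0.025 and 0.025 m and y of sheet2_mid in the frame of chamber between -0.035 and 0.035 m and z of sheet2_mid in the frame of chamber below 0.092 m and angle between sheet2_mid's own z axis and vertical below 0.12 rad and angle between the x axis of sheet2_mid and the y axis of chamber, either way round below 0.3 rad and contact force between sheet2 and chamber below 0.3 N and ((contact force between sheet2 and cassette1 above 0.05 N and contact force between sheet2 and cassette2 above 0.05 N) or (contact force between sheet2 and cassette1 above 0.05 N and contact force between sheet2 and cassette3 above 0.05 N) or (contact force between sheet2 and cassette1 above 0.05 N and contact force between sheet2 and cassette4 above 0.05 N) or (contact force between sheet2 and cassette2 above 0.05 N and contact force between sheet2 and cassette3 above 0.05 N) or (contact force between sheet2 and cassette2 above 0.05 N and contact force between sheet2 and cassette4 above 0.05 N) or (contact force between sheet2 and cassette3 above 0.05 N and contact force between sheet2 and cassette4 above 0.05 N))) or distance of sheet2_mid from where it was at the start of the episode below 0.04 m) and ((x of sheet3_mid in the frame of chamber between -0.025 and 0.025 m and y of sheet3_mid in the frame of chamber between -0.035 and 0.035 m and z of sheet3_mid in the frame of chamber below 0.092 m and angle between sheet3_mid's own z axis and vertical below 0.12 rad and angle between the x axis of sheet3_mid and the y axis of chamber, either way round below 0.3 rad and contact force between sheet3 and chamber below 0.3 N and ((contact force between sheet3 and cassette1 above 0.05 N and contact force between sheet3 and cassette2 above 0.05 N) or (contact force between sheet3 and cassette1 above 0.05 N and contact force between sheet3 and cassette3 above 0.05 N) or (contact force between sheet3 and cassette1 above 0.05 N and contact force between sheet3 and cassette4 above 0.05 N) or (contact force between sheet3 and cassette2 above 0.05 N and contact force between sheet3 and cassette3 above 0.05 N) or (contact force between sheet3 and cassette2 above 0.05 N and contact force between sheet3 and cassette4 above 0.05 N) or (contact force between sheet3 and cassette3 above 0.05 N and contact force between sheet3 and cassette4 above 0.05 N))) or distance of sheet3_mid from where it was at the start of the episode below 0.04 m) and linear speed of each of cassette1, cassette2, cassette3, cassette4, sheet1, sheet2, sheet3 below 0.02 m/s and value of joint lid above 0.3 rad), for 0.2 s.
2. the lid is shut (value of joint lid below 0.05 rad), for 0.2 s.
3. the dial stands at two dots (value of joint dial between 1.05 and 1.35 rad), for 0.2 s.
At the end, for the whole second after the job is handed in: Cassettes flat, one stack, lengthwise along the chamber's y (0.3 rad), centred within 22 mm across and 35 mm along, none touching another; each sheet flat between two cassettes and off other sheets, or within 40 mm of its start; all at rest; lid under 0.05 rad; dial within 0.15 rad of 1.2 (all of step 3 and x of cassette1_mid in the frame of chamber between -0.022 and 0.022 m and y of cassette1_mid in the frame of chamber between -0.035 and 0.035 m and z of each of cassette1_mid, cassette2_mid, cassette3_mid, cassette4_mid in the frame of chamber below 0.092 m and angle between each of cassette1_mid, cassette2_mid, cassette3_mid, cassette4_mid's own z axis and vertical below 0.12 rad and angle between the x axis of each of cassette1_mid, cassette2_mid, cassette3_mid, cassette4_mid and the y axis of chamber, either way round below 0.3 rad and x of cassette2_mid in the frame of chamber between -0.022 and 0.022 m and y of cassette2_mid in the frame of chamber between -0.035 and 0.035 m and x of cassette3_mid in the frame of chamber between -0.022 and 0.022 m and y of cassette3_mid in the frame of chamber between -0.035 and 0.035 m and x of cassette4_mid in the frame of chamber between -0.022 and 0.022 m and y of cassette4_mid in the frame of chamber between -0.035 and 0.035 m and contact force between cassette1 and cassette2 below 0.05 N and contact force between each of cassette1, cassette2 and cassette3 below 0.05 N and contact force between each of cassette1, cassette2, cassette3 and cassette4 below 0.05 N and contact force between sheet1 and sheet2 below 0.05 N and contact force between each of sheet1, sheet2 and sheet3 below 0.05 N and ((x of sheet1_mid in the frame of chamber between -0.025 and 0.025 m and y of sheet1_mid in the frame of chamber between -0.035 and 0.035 m and z of sheet1_mid in the frame of chamber below 0.092 m and angle between sheet1_mid's own z axis and vertical below 0.12 rad and angle between the x axis of sheet1_mid and the y axis of chamber, either way round below 0.3 rad and contact force between sheet1 and chamber below 0.3 N and ((contact force between sheet1 and cassette1 above 0.05 N and contact force between sheet1 and cassette2 above 0.05 N) or (contact force between sheet1 and cassette1 above 0.05 N and contact force between sheet1 and cassette3 above 0.05 N) or (contact force between sheet1 and cassette1 above 0.05 N and contact force between sheet1 and cassette4 above 0.05 N) or (contact force between sheet1 and cassette2 above 0.05 N and contact force between sheet1 and cassette3 above 0.05 N) or (contact force between sheet1 and cassette2 above 0.05 N and contact force between sheet1 and cassette4 above 0.05 N) or (contact force between sheet1 and cassette3 above 0.05 N and contact force between sheet1 and cassette4 above 0.05 N))) or distance of sheet1_mid from where it was at the start of the episode below 0.04 m) and ((x of sheet2_mid in the frame of chamber between -0.025 and 0.025 m and y of sheet2_mid in the frame of chamber between -0.035 and 0.035 m and z of sheet2_mid in the frame of chamber below 0.092 m and angle between sheet2_mid's own z axis and vertical below 0.12 rad and angle between the x axis of sheet2_mid and the y axis of chamber, either way round below 0.3 rad and contact force between sheet2 and chamber below 0.3 N and ((contact force between sheet2 and cassette1 above 0.05 N and contact force between sheet2 and cassette2 above 0.05 N) or (contact force between sheet2 and cassette1 above 0.05 N and contact force between sheet2 and cassette3 above 0.05 N) or (contact force between sheet2 and cassette1 above 0.05 N and contact force between sheet2 and cassette4 above 0.05 N) or (contact force between sheet2 and cassette2 above 0.05 N and contact force between sheet2 and cassette3 above 0.05 N) or (contact force between sheet2 and cassette2 above 0.05 N and contact force between sheet2 and cassette4 above 0.05 N) or (contact force between sheet2 and cassette3 above 0.05 N and contact force between sheet2 and cassette4 above 0.05 N))) or distance of sheet2_mid from where it was at the start of the episode below 0.04 m) and ((x of sheet3_mid in the frame of chamber between -0.025 and 0.025 m and y of sheet3_mid in the frame of chamber between -0.035 and 0.035 m and z of sheet3_mid in the frame of chamber below 0.092 m and angle between sheet3_mid's own z axis and vertical below 0.12 rad and angle between the x axis of sheet3_mid and the y axis of chamber, either way round below 0.3 rad and contact force between sheet3 and chamber below 0.3 N and ((contact force between sheet3 and cassette1 above 0.05 N and contact force between sheet3 and cassette2 above 0.05 N) or (contact force between sheet3 and cassette1 above 0.05 N and contact force between sheet3 and cassette3 above 0.05 N) or (contact force between sheet3 and cassette1 above 0.05 N and contact force between sheet3 and cassette4 above 0.05 N) or (contact force between sheet3 and cassette2 above 0.05 N and contact force between sheet3 and cassette3 above 0.05 N) or (contact force between sheet3 and cassette2 above 0.05 N and contact force between sheet3 and cassette4 above 0.05 N) or (contact force between sheet3 and cassette3 above 0.05 N and contact force between sheet3 and cassette4 above 0.05 N))) or distance of sheet3_mid from where it was at the start of the episode below 0.04 m) and linear speed of each of cassette1, cassette2, cassette3, cassette4, sheet1, sheet2, sheet3 below 0.02 m/s and value of joint lid below 0.05 rad).
It fails at once if a bystander is moved by more than 5 cm (distance of any of bottle, carton, tape, jar, bowl, gloves, packs from where it was at the start of the episode above 0.05 m).
It fails at once if the lid is slammed (closing faster than 3 rad/s) (velocity of joint lid below -3 rad/s).
Of cassette1, cassette2, cassette3, cassette4 only 3 to 4 are there at a start; the rules pass over those that are not, and their reading is None.
At some moment in a run one of cassette1, cassette2, cassette3, cassette4 may be knocked a few centimetres aside while the robot is not near it.
Once in a run the grip may slacken for a moment while it holds something.
It also fails if it takes over 210 s, if anything falls off the work surface, if the arm or the gripper's body presses on something with over 40 N, if the wrist force passes 120 N, or if a joint passes its speed limit or range.

ROBOT

A 6-joint arm with a two-finger parallel gripper is mounted at the origin on the work surface. World frame = base frame: x ahead of the robot, y to its left, z up, the work surface at z = 0. Lengths are in m, angles in rad, forces in N, time in s.
With the tool pointing down it reaches from about 0.3 to 0.775 m from the base axis. Payload 14.6 kg.
Tool frame: the origin (TCP) lies on the centre line of the jaws, within the pads' length; the fingertips stand 19 mm ahead of it and the grasp point (between the pads) is the TCP; y points along the fingers, x is the direction in which the jaws open and shut, and the axes are right-handed (so a half turn about y gives the same grasp; the last joint's range is limited). The gripper opens to 94 mm and grips with 3 to 60 N. Pads are 16 mm wide; open, the fingers measure 119 mm over their backs; the gripper's body (75 mm by 177 mm) begins 78 mm behind the grasp point.
Start: joints at [1.22, 0.3, 1.521, -0, 1.321, -0.067], TCP at [0.154, 0.528, 0.224] pointing down, gripper open.
Joint ranges: [-3.03, 3.03], [-0.79, 2.21], [0.23, 2.52], [-1.04, 4.18], [0, 3.07], [-2.55, 2.55]. Speed limits (rad/s): [2.22, 2.22, 2.57, 3.14, 3.14, 3.14].

INTERFACE

Orientations are given as [roll, pitch, yaw] about the fixed x, y, z axes, in that order (R = Rz(yaw) Ry(pitch) Rx(roll)).
In Python, from station import get_obs, cams, workorder gives the robot as it stands.
- The arm moves only by the shell command python3 -m handwheel 'ROWS' [FORCE]. ROWS is JSON, a list of rows, each an object of numbers: "fingers": the opening, from -1 (shut) to 1 (fully open); "x", "y", "z": the shift along the tool's x, y, z in m; "spin": the turn about the tool's y in degrees. In form: [{"fingers": .., "x": .., "y": .., "z": .., "spin": ..}, ...]. A call has exactly 10 rows; each row is the pose to reach, as a shift and turn from the pose commanded when the call began, along the tool's axes at that moment; what a row does not reach only later rows make up. A row lasts 1/10 s, in which the tool goes at most 50 mm and 8.59 degrees, less where a joint would pass 70% of its speed; a pose out of reach is approached as far as the arm can. A call with a gripper value outside its range is refused whole. The fingers move at their own pace and stop on an object; FORCE is the grip in N (left out, the last holds). Time passes only in rows, so rows that repeat a pose let the fingers close, or fill a call up. It gives the time, the measured TCP pose, the force and the opening at its end, in the units of the state.
- get_obs(): the state, without advancing time (a new reading comes with each control period).
- cams.camera(name): name is "scene" or "top" or "wrist"; returns (picture, depth): 420x560x3 uint8, red, green, blue; 420x560 float32, m along the optical axis (not along the pixel's ray), 0 where there is no reading.
- cams.get_calibration(name): a dict with "fx", "fy", "cx", "cy" (pixels), "view" (4x4, takes a point from world to camera coordinates). Camera axes: x right, y down, z forward; pixel columns grow to the right and rows downward; lengths in m; the calibration is good to about 2 mm. A picture is of the moment at which its call begins: read the wrist's pose just before it. get_calibration takes no time and is no camera call; for the wrist camera it gives the pose at the moment of the call.
- workorder.hand_in(): hands the job in, once; it reports no verdict.
The state is a dict: "time_s": time; "qpos": joint angles; "joint_vel": joint speeds; "tau": joint torques, N m; "ee_pos": TCP position; "eef_rot": TCP orientation; "force": force on the tool from outside, world axes, zero at the start; "moment": the same for the moment, N m; "grip_width": finger opening in m.
Only numpy, scipy, OpenCV 4.12 (cv2) and the standard library are available. Lean on these libraries where they do the work, as an engineer would, in place of code of your own. Each camera call takes 0.05 s, during which the arm holds its last target. There are 200 camera calls.

## Working session

There is one attempt and no reset: what is moved stays moved. The work goes in short steps, Python scripts to look and compute and a shell command to move; the robot and the scene stay as the last step left them, time stands still between calls to the robot, and variables do not carry over. Pictures are saved under pics/ and viewed, about 12 in all and at most 16, crops included, and the job is handed in when it is done.

```bash
ls; mkdir -p pics
cat > h.py <<'E'
import numpy as np, cv2
from station import get_obs, cams, workorder
from scipy.spatial.transform import Rotation as R
def snap(name, fn=None):
    cal=cams.get_calibration(name); p,d=cams.camera(name)
    if fn: cv2.imwrite('pics/'+fn, cv2.cvtColor(p,cv2.COLOR_RGB2BGR))
    return p,d,cal
def world(d,cal):
    v,u=np.mgrid[:d.shape[0],:d.shape[1]]
    P=np.stack([(u-cal['cx'])/cal['fx']*d,(v-cal['cy'])/cal['fy']*d,d,np.ones_like(d)],-1)
    return (P@np.linalg.inv(np.array(cal['view'])).T)[...,:3]
def tool():
    o=get_obs(); return np.array(o['ee_pos']),R.from_euler('xyz',o['eef_rot'])
def go(x,y,z,yaw=None):
    "shift in tool axes to world TCP; spin for jaws (tool x) along yaw(rad), mod pi"
    p,r=tool(); s=r.inv().apply(np.array([x,y,z])-p)
    out=dict(zip('xyz',np.round(s,4)))
    if yaw is not None:
        tx=r.apply([1,0,0]); ty=r.apply([0,1,0]); a=np.arctan2(tx[1],tx[0])
        d=(yaw-a+np.pi/2)%np.pi-np.pi/2
        out['spin']=round(float(np.degrees(d)*np.sign(ty[2])),1)
    return out
E
python3 - <<'E'
from h import *
import pprint
o=get_obs(); print(o['ee_pos'],o['eef_rot'],o['grip_width'],o['time_s'],o['force'])
p,r=tool(); print(r.as_matrix().round(3))
a=snap('scene','s0.png');b=snap('top','t0.png')
for n,q in(('s',a),('t',b)): np.savez(n+'0.npz',p=q[0],d=q[1],w=world(q[1],q[2])); print(np.array(q[2]['view']).round(2).tolist(), q[2]['fx'])
E
```

```text
pics
[0.15392946 0.52776614 0.2238784 ] [-1.57068605e+00  1.16624189e-03  1.28697217e+00] 0.09376946336234118 0.0 [0.40305787 0.49982706 0.22482995]
[[ 0.28  -0.    -0.96 ]
 [ 0.96  -0.001  0.28 ]
 [-0.001 -1.     0.   ]]
[[-0.08, 1.0, -0.01, 0.09], [0.58, 0.04, -0.82, -0.2], [-0.81, -0.07, -0.58, 1.81], [0.0, 0.0, 0.0, 1.0]] 402.2840079970817
[[0.03, -1.0, -0.0, -0.07], [-1.0, -0.03, -0.06, 0.5], [0.06, 0.0, -1.0, 1.99], [0.0, 0.0, 0.0, 1.0]] 541.1659889081984
```

View pics/t0.png

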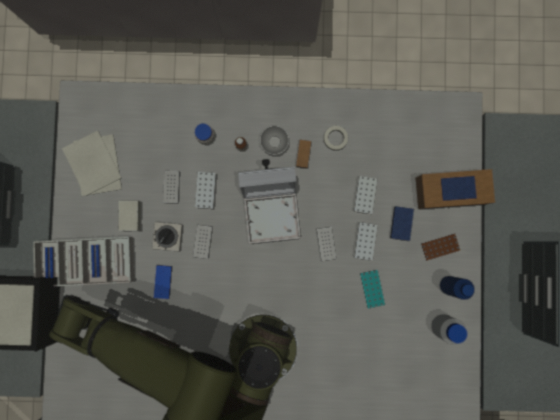

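View pics/s0.png

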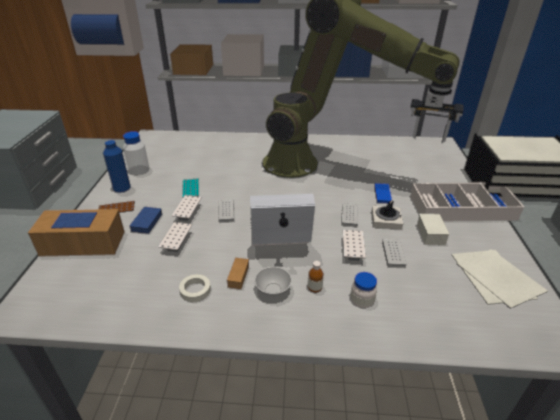

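The top view shows grey cassettes at (171,187), (203,242) and (326,244), and white sheets at (205,190), (366,195) and (366,241). Look-alikes to leave alone are the blue cassette (163,282), turquoise sheet (373,288) and brown sheet (440,246). The chamber is at (272,215) and the dial at (167,237). I see no fourth cassette.

Run:
```python
from h import *
f=np.load('t0.npz'); w=f['w']; p=f['p']
z=w[...,2]
def fit(name,c,zlo,zhi,r=24):
    m=np.zeros(z.shape,bool); m[c[1]-r:c[1]+r,c[0]-r:c[0]+r]=1
    m&=(z>zlo)&(z<zhi)
    n,l,st,ce=cv2.connectedComponentsWithStats(m.astype(np.uint8))
    k=l[c[1],c[0]] or 1+np.argmax(st[1:,4]); m=l==k
    q=w[m][:,:2].astype(np.float32); (a,b),(s1,s2),ang=cv2.minAreaRect(q)
    if s1<s2: ang+=90
    print(name,'c',round(a,4),round(b,4),'size',round(s1,3),round(s2,3),'longaxis',round((ang+90)%180-90,1),'z',np.median(z[m]).round(4),m.sum(), q.mean(0).round(4))
for n,c in dict(cA=(171,187),cB=(203,242),cC=(326,244),blue=(163,282)).items(): fit(n,c,.010,.03)
for n,c in dict(sA=(205,190),sB=(366,195),sC=(366,241)).items(): fit(n,c,.024,.05)
fit('dialbox',(157,247),.02,.04); fit('dial',(167,236),.055,.09); fit('chamber',(272,230),.045,.065,40); fit('lid',(267,174),.15,.4,40)
print('table z',np.median(z[100:300:7,100:400:7]))
c=cv2.resize(p[160:310,140:300],None,fx=5,fy=4,interpolation=cv2.INTER_CUBIC)
cv2.imwrite('pics/c1.png',cv2.cvtColor(c,cv2.COLOR_RGB2BGR))
```

```text
cA c 0.5795 0.3587 size 0.059 0.122 longaxis -0.1 z 0.0188 467 [0.5804 0.3582]
cB c 0.3806 0.2353 size 0.062 0.123 longaxis -6.2 z 0.019 476 [0.3816 0.234 ]
cC c 0.3828 -0.2213 size 0.131 0.065 longaxis 15.2 z 0.0186 477 [ 0.3869 -0.2207]
blue c 0.2291 0.3764 size 0.063 0.122 longaxis -3.5 z 0.0191 486 [0.2312 0.3751]
sA c 0.5718 0.2296 size 0.067 0.131 longaxis -2.3 z 0.0353 627 [0.5718 0.2297]
sB c 0.571 -0.3598 size 0.067 0.132 longaxis -7.6 z 0.0348 630 [ 0.5706 -0.3598]
sC c 0.4011 -0.364 size 0.068 0.132 longaxis -6.9 z 0.035 644 [ 0.4006 -0.3639]
dialbox c 0.3967 0.3649 size 0.101 0.1 longaxis 87.9 z 0.0321 451 [0.3959 0.3621]
dial c 0.3979 0.3641 size 0.017 0.056 longaxis -32.8 z 0.0737 76 [0.3979 0.3628]
chamber c 0.4886 -0.0177 size 0.196 0.19 longaxis 7.6 z 0.0564 634 [ 0.5125 -0.0077]
lid c 0.6213 -0.0 size 0.099 0.19 longaxis -82.2 z 0.213 939 [ 0.6078 -0.0016]
table z 0.0022393308571886372
```

View pics/c1.png

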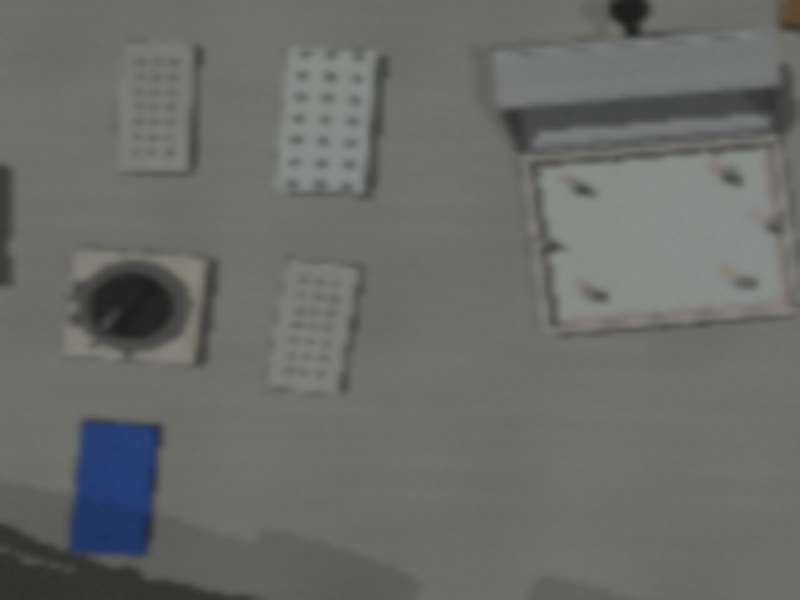

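The crop confirms the choices: perforated grey cassettes, a white sheet and the plain blue decoy. The chamber is open and yawed about 7–8°. Next I go above the cassette at (203,242).

```bash
cat >> h.py <<'E'
def fitw(zlo,zhi,near=None,cam='wrist',fn=None,size=None):
    "wrist view: components with height in band -> oriented rects nearest to 'near'"
    p,d,cal=snap(cam,fn); w=world(d,cal); z=w[...,2]
    m=((d>0)&(z>zlo)&(z<zhi)).astype(np.uint8)
    m=cv2.morphologyEx(m,cv2.MORPH_CLOSE,np.ones((9,9)))
    n,l,st,ce=cv2.connectedComponentsWithStats(m); out=[]
    for k in range(1,n):
        if st[k,4]<300: continue
        s=(l==k)&(z>zlo)&(z<zhi); q=w[s][:,:2].astype(np.float32)
        (a,b),(s1,s2),g=cv2.minAreaRect(q)
        if s1<s2: g+=90; s1,s2=s2,s1
        touch=st[k,0]<=1 or st[k,1]<=1 or st[k,0]+st[k,2]>=559 or st[k,1]+st[k,3]>=419
        e=np.array([a,b])
        out.append(dict(c=e.round(4).tolist(),size=(round(s1,3),round(s2,3)),long=round((g+90)%180-90,1),z=float(np.median(z[s]).round(4)),edge=bool(touch),col=p[s].mean(0).round().tolist(),d=float(np.hypot(*(e-near))) if near is not None else 0))
    return sorted(out,key=lambda o:o['d'])
E
python3 -c "
from h import *
print(go(.38,.235,.2,np.radians(84)))"
```

```text
{'x': np.float64(-0.2178), 'y': np.float64(0.0241), 'z': np.float64(-0.299), 'spin': -10.3}
```

```bash
python3 -m handwheel '[{"fingers":1,"x":-0.022,"y":0.002,"z":-0.03,"spin":-1},{"fingers":1,"x":-0.046,"y":0.005,"z":-0.063,"spin":-2},{"fingers":1,"x":-0.07,"y":0.008,"z":-0.097,"spin":-3},{"fingers":1,"x":-0.1,"y":0.01,"z":-0.137,"spin":-4},{"fingers":1,"x":-0.13,"y":0.013,"z":-0.178,"spin":-6},{"fingers":1,"x":-0.16,"y":0.016,"z":-0.219,"spin":-7},{"fingers":1,"x":-0.188,"y":0.02,"z":-0.258,"spin":-9},{"fingers":1,"x":-0.21,"y":0.023,"z":-0.288,"spin":-10},{"fingers":1,"x":-0.218,"y":0.024,"z":-0.299,"spin":-10.3},{"fingers":1,"x":-0.218,"y":0.024,"z":-0.299,"spin":-10.3}]' 20
python3 - <<'E'
from h import *
print(get_obs()['ee_pos'])
for o in fitw(.011,.027,(.38,.235),fn='w1.png'): print(o)
print(go(.38,.235,.2,np.radians(84)))
E
```

```text
time_s: 1.1
ee_pos: [0.3807, 0.2336, 0.2001]
eef_rot: [-1.57, 0.0, 1.464]
force: [-0.4, -0.2, -0.3]
grip_width: 0.0941
[0.3806941  0.23364058 0.2000994 ]
{'c': [0.3856, 0.2342], 'size': (0.12, 0.056), 'long': -5.7, 'z': 0.0183, 'edge': False, 'col': [94.0, 91.0, 85.0], 'd': 0.005699941057714832}
{'c': [0.3743, 0.3401], 'size': (0.137, 0.068), 'long': -48.4, 'z': 0.0198, 'edge': False, 'col': [78.0, 74.0, 67.0], 'd': 0.10525829761385952}
{'c': [0.2449, 0.3745], 'size': (0.098, 0.057), 'long': -2.6, 'z': 0.0182, 'edge': True, 'col': [34.0, 67.0, 127.0], 'd': 0.1941711374351384}
{'c': [0.555, 0.3366], 'size': (0.055, 0.021), 'long': 8.7, 'z': 0.018, 'edge': False, 'col': [124.0, 119.0, 111.0], 'd': 0.20232567501555304}
{'c': [0.4003, -0.0058], 'size': (0.195, 0.076), 'long': 70.6, 'z': 0.0176, 'edge': True, 'col': [75.0, 70.0, 65.0], 'd': 0.24164626242628728}
{'c': [0.4582, 0.4778], 'size': (0.128, 0.058), 'long': -29.7, 'z': 0.0194, 'edge': False, 'col': [75.0, 72.0, 63.0], 'd': 0.25504113451387395}
{'c': [0.3146, 0.4888], 'size': (0.164, 0.005), 'long': 4.5, 'z': 0.0193, 'edge': False, 'col': [71.0, 66.0, 60.0], 'd': 0.26211044160928126}
{'c': [0.3111, 0.5331], 'size': (0.12, 0.021), 'long': 4.9, 'z': 0.0249, 'edge': True, 'col': [141.0, 133.0, 122.0], 'd': 0.30600590597253025}
{'c': [0.45, -0.1127], 'size': (0.055, 0.005), 'long': 6.9, 'z': 0.0171, 'edge': True, 'col': [72.0, 66.0, 61.0], 'd': 0.3547004694430966}
{'x': np.float64(0.0004), 'y': np.float64(0.0002), 'z': np.float64(0.0002), 'spin': -0.1}
```

View pics/w1.png

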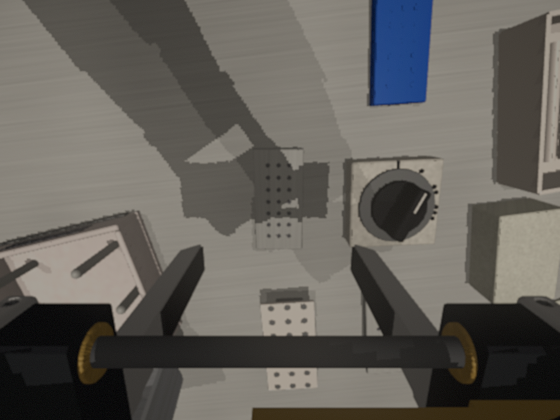

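The wrist view shows the steel cassette at (278,198), the sheet on its stand at (288,340), and the dial pointer at about one dot. Now I descend and grip.

```bash
python3 -m handwheel '[{"fingers":1,"x":0.001,"y":0.03,"z":-0.005,"spin":0},{"fingers":1,"x":0.001,"y":0.065,"z":-0.005,"spin":0},{"fingers":1,"x":0.001,"y":0.1,"z":-0.005,"spin":0},{"fingers":1,"x":0.001,"y":0.13,"z":-0.005,"spin":0},{"fingers":1,"x":0.001,"y":0.155,"z":-0.005,"spin":0},{"fingers":1,"x":0.001,"y":0.17,"z":-0.005,"spin":0},{"fingers":1,"x":0.001,"y":0.177,"z":-0.005,"spin":0},{"fingers":1,"x":0.001,"y":0.177,"z":-0.005,"spin":0},{"fingers":1,"x":0.001,"y":0.177,"z":-0.005,"spin":0},{"fingers":0.2,"x":0.001,"y":0.177,"z":-0.005,"spin":0}]' 30
python3 -m handwheel '[{"fingers":-0.2,"x":0,"y":0,"z":0,"spin":0},{"fingers":-0.2,"x":0,"y":0,"z":0,"spin":0},{"fingers":-0.2,"x":0,"y":0,"z":0,"spin":0},{"fingers":-0.2,"x":0,"y":0,"z":0,"spin":0},{"fingers":-0.2,"x":0,"y":0,"z":0,"spin":0},{"fingers":-0.2,"x":0,"y":-0.02,"z":0,"spin":0},{"fingers":-0.2,"x":0,"y":-0.05,"z":0,"spin":0},{"fingers":-0.2,"x":0,"y":-0.085,"z":0,"spin":0},{"fingers":-0.2,"x":0,"y":-0.12,"z":0,"spin":0},{"fingers":-0.2,"x":0,"y":-0.147,"z":0,"spin":0}]'
python3 -c "
from h import *
print(go(.45,.05,.2,np.radians(7.7)))"
```

```text
time_s: 2.15
ee_pos: [0.3854, 0.2359, 0.0243]
eef_rot: [-1.572, -0.001, 1.467]
force: [0.0, -0.4, 0.3]
grip_width: 0.089
time_s: 3.15
ee_pos: [0.3851, 0.2355, 0.1724]
eef_rot: [-1.572, -0.001, 1.467]
force: [0.1, 0.6, -1.2]
grip_width: 0.0557
{'x': np.float64(-0.1777), 'y': np.float64(-0.0277), 'z': np.float64(-0.0838), 'spin': 76.3}
```

```bash
python3 -m handwheel '[{"fingers":-0.2,"x":-0.02,"y":-0.02,"z":-0.004,"spin":5},{"fingers":-0.2,"x":-0.05,"y":-0.04,"z":-0.01,"spin":12},{"fingers":-0.2,"x":-0.085,"y":-0.06,"z":-0.02,"spin":20},{"fingers":-0.2,"x":-0.125,"y":-0.075,"z":-0.03,"spin":28},{"fingers":-0.2,"x":-0.165,"y":-0.08,"z":-0.045,"spin":36},{"fingers":-0.2,"x":-0.205,"y":-0.08,"z":-0.06,"spin":44},{"fingers":-0.2,"x":-0.245,"y":-0.08,"z":-0.07,"spin":52},{"fingers":-0.2,"x":-0.285,"y":-0.08,"z":-0.08,"spin":60},{"fingers":-0.2,"x":-0.32,"y":-0.08,"z":-0.085,"spin":68},{"fingers":-0.2,"x":-0.34,"y":-0.08,"z":-0.09,"spin":76}]'
python3 -m handwheel '[{"fingers":-0.2,"x":0,"y":0,"z":0,"spin":0},{"fingers":-0.2,"x":0,"y":0,"z":0,"spin":0},{"fingers":-0.2,"x":0,"y":0,"z":0,"spin":0},{"fingers":-0.2,"x":0,"y":0,"z":0,"spin":0},{"fingers":-0.2,"x":0,"y":0,"z":0,"spin":0},{"fingers":-0.2,"x":0,"y":0,"z":0,"spin":0},{"fingers":-0.2,"x":0,"y":0,"z":0,"spin":0},{"fingers":-0.2,"x":0,"y":0,"z":0,"spin":0},{"fingers":-0.2,"x":0,"y":0,"z":0,"spin":0},{"fingers":-0.2,"x":0,"y":0,"z":0,"spin":0}]'
python3 - <<'E'
from h import *
o=get_obs(); print(o['ee_pos'],o['qpos'])
p,d,c=snap('wrist','w2.png'); w=world(d,c); np.savez('w2.npz',p=p,d=d,w=w)
E
```

```text
time_s: 4.15
ee_pos: [0.4389, -0.1143, 0.2502]
eef_rot: [-1.571, 0.001, 0.133]
force: [0.1, 0.4, -1.5]
grip_width: 0.0558
time_s: 5.15
ee_pos: [0.4393, -0.1121, 0.2505]
eef_rot: [-1.571, -0.0, 0.14]
force: [0.7, 0.3, -1.8]
grip_width: 0.0557
[ 0.43928437 -0.11206491  0.25045094] [-3.30610009e-01  6.06506982e-02  1.74176709e+00  1.85343833e-05
  1.33917449e+00 -4.70905529e-01]
```

View pics/w2.png

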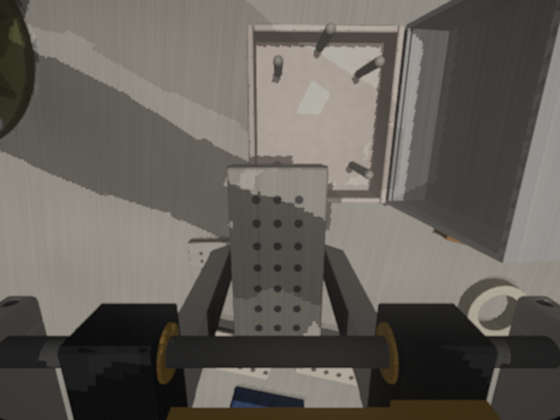

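The held cassette covers (278,250). The chamber is at (325,110) and the lid is wide open on the right. Next I fit the chamber's rim.

Run:
```python
from h import *
f=np.load('w2.npz'); w=f['w']; d=f['d']; P=w.reshape(-1,3)
ok=(d.ravel()>0)&(P[:,0]>.36)&(P[:,0]<.66)&(P[:,1]>-.15)&(P[:,1]<.13); P=P[ok]
px=np.stack(np.unravel_index(np.where(ok)[0],d.shape),1)
rim=P[(P[:,2]>.048)&(P[:,2]<.06)]
# rod tops
rod=P[(P[:,2]>.083)&(P[:,2]<.095)]
for k in range(0,1):
    a=np.float32(rod[:,:2]); 
    im=np.zeros((300,300),np.uint8); ij=((a-[.36,-.15])*1000).astype(int); im[ij[:,0].clip(0,299),ij[:,1].clip(0,299)]=1
    im=cv2.dilate(im,np.ones((5,5))); n,l,st,ce=cv2.connectedComponentsWithStats(im)
    for i in range(1,n): print('rod?',ce[i][::-1]/1000+[.36,-.15],st[i,4])
for yaw in np.radians([5.5,6,6.5,7,7.5,8,8.5,9]):
    c,s=np.cos(yaw),np.sin(yaw); X=rim[:,0]*c+rim[:,1]*s; Y=-rim[:,0]*s+rim[:,1]*c
    hx,bx=np.histogram(X,np.arange(.35,.66,.002)); hy,by=np.histogram(Y,np.arange(-.2,.1,.002))
    print(np.degrees(yaw).round(1),'X',[(round(float(bx[i]),3),int(hx[i])) for i in np.argsort(-hx)[:6]],'Y',[(round(float(by[i]),3),int(hy[i])) for i in np.argsort(-hy)[:6]])
# lid plane
L=P[(P[:,2]>.09)&(P[:,0]>.55)&(P[:,2]<.24)]
print(len(L),L[:,0].min(),L[:,2].max())
```

```text
rod? [0.42151445 0.0262948 ] 173
rod? [0.46599451 0.06037363] 182
rod? [0.51755172 0.03875287] 174
rod? [ 0.53252542 -0.06945763] 177
rod? [ 0.6013547  -0.00372786] 2168
5.5 X [(0.552, 392), (0.598, 389), (0.55, 375), (0.6, 356), (0.548, 332), (0.588, 303)] Y [(0.022, 443), (0.024, 400), (0.02, 360), (0.026, 289), (0.018, 223), (-0.154, 165)]
6.0 X [(0.548, 392), (0.6, 391), (0.552, 387), (0.598, 380), (0.55, 363), (0.554, 313)] Y [(0.018, 485), (0.02, 403), (0.016, 370), (0.022, 243), (0.014, 199), (-0.158, 156)]
6.5 X [(0.6, 445), (0.548, 417), (0.598, 400), (0.552, 400), (0.546, 368), (0.55, 335)] Y [(0.014, 473), (0.012, 430), (0.016, 411), (0.018, 200), (-0.164, 192), (0.01, 167)]
7.0 X [(0.546, 500), (0.552, 477), (0.598, 451), (0.6, 440), (0.548, 349), (0.55, 326)] Y [(0.008, 509), (0.01, 452), (0.012, 355), (-0.168, 229), (0.014, 204), (-0.002, 146)]
7.5 X [(0.598, 616), (0.546, 489), (0.552, 467), (0.55, 361), (0.548, 315), (0.588, 298)] Y [(0.004, 532), (0.006, 440), (0.008, 316), (0.01, 195), (-0.172, 172), (-0.174, 170)]
8.0 X [(0.598, 651), (0.55, 460), (0.544, 447), (0.546, 374), (0.548, 318), (0.596, 313)] Y [(0.0, 570), (0.002, 345), (0.004, 325), (0.006, 192), (-0.178, 177), (-0.176, 166)]
8.5 X [(0.596, 478), (0.544, 461), (0.55, 439), (0.598, 405), (0.548, 353), (0.546, 337)] Y [(-0.004, 488), (-0.002, 352), (0.0, 308), (-0.182, 191), (-0.006, 187), (0.002, 171)]
9.0 X [(0.596, 445), (0.544, 410), (0.548, 401), (0.594, 370), (0.546, 341), (0.55, 331)] Y [(-0.008, 366), (-0.006, 355), (-0.004, 285), (-0.01, 274), (-0.186, 205), (-0.002, 166)]
26951 0.5512104414252189 0.21945173052393296
```

Run:
```python
from h import *
f=np.load('w2.npz'); w=f['w']; d=f['d']; P=w[d>0]
yaw=np.radians(7.7); c,s=np.cos(yaw),np.sin(yaw); q=P[:,:2]-[.477,-.0216]
X=q[:,0]*c+q[:,1]*s; Y=-q[:,0]*s+q[:,1]*c
for a in np.arange(.06,.24,.015):
    m=(abs(Y)<.1)&(X>.06)&(X<.2)&(P[:,2]>a)&(P[:,2]<a+.015)
    if m.sum()>20: print(a.round(3),m.sum(),np.percentile(X[m],[1,5,50,95]).round(3))
print(go(.477,-.0216,.25,yaw))
```

```text
0.06 2903 [0.083 0.084 0.13  0.132]
0.075 2360 [0.087 0.091 0.133 0.135]
0.09 2767 [0.089 0.094 0.136 0.137]
0.105 3198 [0.091 0.096 0.138 0.14 ]
0.12 3734 [0.094 0.101 0.14  0.142]
0.135 3776 [0.097 0.12  0.143 0.144]
0.15 3967 [0.099 0.119 0.145 0.147]
0.165 359 [0.1   0.1   0.115 0.137]
0.18 309 [0.102 0.102 0.11  0.127]
0.195 217 [0.104 0.105 0.107 0.116]
0.21 8624 [0.107 0.107 0.116 0.141]
{'x': np.float64(0.05), 'y': np.float64(0.0004), 'z': np.float64(0.0843), 'spin': 0.3}
```

```bash
python3 -m handwheel '[{"fingers":-0.2,"x":0.01,"y":0,"z":0.02,"spin":0},{"fingers":-0.2,"x":0.025,"y":0,"z":0.045,"spin":0},{"fingers":-0.2,"x":0.035,"y":0.01,"z":0.07,"spin":0},{"fingers":-0.2,"x":0.045,"y":0.03,"z":0.084,"spin":0},{"fingers":-0.2,"x":0.045,"y":0.055,"z":0.084,"spin":0},{"fingers":-0.2,"x":0.045,"y":0.085,"z":0.084,"spin":0},{"fingers":-0.2,"x":0.045,"y":0.115,"z":0.084,"spin":0},{"fingers":-0.2,"x":0.045,"y":0.135,"z":0.084,"spin":0},{"fingers":-0.2,"x":0.045,"y":0.14,"z":0.084,"spin":0},{"fingers":-0.2,"x":0.045,"y":0.14,"z":0.084,"spin":0}]'
python3 -c "
from h import *
print(go(.472,-.0223,.032,np.radians(7.7)))"
```

```text
time_s: 6.2
ee_pos: [0.4721, -0.0226, 0.1104]
eef_rot: [-1.571, 0.001, 0.14]
force: [0.3, 0.5, -1.0]
grip_width: 0.0553
{'x': np.float64(0.0), 'y': np.float64(0.0784), 'z': np.float64(0.0003), 'spin': 0.3}
```

```bash
python3 -m handwheel '[{"fingers":-0.2,"x":0,"y":0.012,"z":0,"spin":0},{"fingers":-0.2,"x":0,"y":0.025,"z":0,"spin":0},{"fingers":-0.2,"x":0,"y":0.04,"z":0,"spin":0},{"fingers":-0.2,"x":0,"y":0.053,"z":0,"spin":0},{"fingers":-0.2,"x":0,"y":0.063,"z":0,"spin":0},{"fingers":-0.2,"x":0,"y":0.07,"z":0,"spin":0},{"fingers":-0.2,"x":0,"y":0.075,"z":0,"spin":0},{"fingers":-0.2,"x":0,"y":0.078,"z":0,"spin":0},{"fingers":-0.2,"x":0,"y":0.078,"z":0,"spin":0},{"fingers":-0.2,"x":0,"y":0.078,"z":0,"spin":0}]'
```

```text
time_s: 7.2
ee_pos: [0.4723, -0.0226, 0.0327]
eef_rot: [-1.571, -0.001, 0.14]
force: [0.2, 0.8, -2.3]
grip_width: 0.0555
```

```bash
python3 -m handwheel '[{"fingers":-0.2,"x":0,"y":0.001,"z":0,"spin":0},{"fingers":-0.2,"x":0,"y":0.002,"z":0,"spin":0},{"fingers":0.6,"x":0,"y":0.002,"z":0,"spin":0},{"fingers":0.6,"x":0,"y":0.002,"z":0,"spin":0},{"fingers":0.6,"x":0,"y":0.002,"z":0,"spin":0},{"fingers":0.6,"x":0,"y":-0.01,"z":0,"spin":0},{"fingers":0.6,"x":0,"y":-0.045,"z":0,"spin":0},{"fingers":0.6,"x":0,"y":-0.09,"z":0,"spin":0},{"fingers":0.9,"x":0,"y":-0.135,"z":0,"spin":0},{"fingers":0.9,"x":0,"y":-0.17,"z":0,"spin":0}]'
python3 -c "
from h import *
print(go(.57,.22,.21,np.radians(87.7)))"
```

```text
time_s: 8.2
ee_pos: [0.4721, -0.0226, 0.2062]
eef_rot: [-1.572, -0.003, 0.14]
force: [1.0, -0.1, -0.5]
grip_width: 0.087
{'x': np.float64(0.1308), 'y': np.float64(-0.0036), 'z': np.float64(0.2265), 'spin': -79.7}
```

```bash
python3 -m handwheel '[{"fingers":1,"x":0,"y":-0.02,"z":0.03,"spin":-3},{"fingers":1,"x":0,"y":-0.035,"z":0.07,"spin":-9},{"fingers":1,"x":0,"y":-0.04,"z":0.11,"spin":-17},{"fingers":1,"x":0.01,"y":-0.04,"z":0.15,"spin":-25},{"fingers":1,"x":0.02,"y":-0.04,"z":0.18,"spin":-33},{"fingers":1,"x":0.045,"y":-0.04,"z":0.205,"spin":-41},{"fingers":1,"x":0.075,"y":-0.03,"z":0.22,"spin":-49},{"fingers":1,"x":0.105,"y":-0.02,"z":0.226,"spin":-57},{"fingers":1,"x":0.125,"y":-0.01,"z":0.226,"spin":-65},{"fingers":1,"x":0.131,"y":-0.004,"z":0.226,"spin":-73}]'
python3 -m handwheel '[{"fingers":1,"x":0,"y":0,"z":0,"spin":-3},{"fingers":1,"x":0,"y":0,"z":0,"spin":-6.7},{"fingers":1,"x":0,"y":0,"z":0,"spin":-6.7},{"fingers":1,"x":0,"y":0,"z":0,"spin":-6.7},{"fingers":1,"x":0,"y":0,"z":0,"spin":-6.7},{"fingers":1,"x":0,"y":0,"z":0,"spin":-6.7},{"fingers":1,"x":0,"y":0,"z":0,"spin":-6.7},{"fingers":1,"x":0,"y":0,"z":0,"spin":-6.7},{"fingers":1,"x":0,"y":0,"z":0,"spin":-6.7},{"fingers":1,"x":0,"y":0,"z":0,"spin":-6.7}]'
python3 - <<'E'
from h import *
for o in fitw(.026,.045,(.57,.225),fn='w3.png')[:2]: print(o)
o=fitw(.026,.045,(.57,.225))[0]
print(get_obs()['qpos'],go(*o['c'],.0425,np.radians(90+o['long'])))
E
```

```text
time_s: 9.2
ee_pos: [0.5711, 0.2197, 0.2059]
eef_rot: [-1.57, 0.0, 1.42]
force: [-0.4, -0.9, 0.5]
grip_width: 0.094
time_s: 10.2
ee_pos: [0.5702, 0.2195, 0.2064]
eef_rot: [-1.571, 0.0, 1.531]
force: [-0.9, -0.5, 0.7]
grip_width: 0.0943
{'c': [0.5753, 0.2287], 'size': (0.131, 0.066), 'long': -2.1, 'z': 0.0353, 'edge': False, 'col': [113.0, 106.0, 98.0], 'd': 0.006448838110952223}
{'c': [0.4649, 0.0726], 'size': (0.163, 0.003), 'long': 7.7, 'z': 0.0359, 'edge': False, 'col': [79.0, 72.0, 67.0], 'd': 0.18510009992865287}
[ 3.07573854e-01  4.50228228e-01  1.35812539e+00  7.20769452e-06
  1.33327356e+00 -1.22373075e+00] {'x': np.float64(0.0094), 'y': np.float64(0.1639), 'z': np.float64(-0.0047), 'spin': -0.1}
```

```bash
python3 -m handwheel '[{"fingers":1,"x":0.009,"y":0.03,"z":-0.005,"spin":0},{"fingers":1,"x":0.009,"y":0.065,"z":-0.005,"spin":0},{"fingers":1,"x":0.009,"y":0.1,"z":-0.005,"spin":0},{"fingers":1,"x":0.009,"y":0.13,"z":-0.005,"spin":0},{"fingers":1,"x":0.009,"y":0.15,"z":-0.005,"spin":0},{"fingers":1,"x":0.009,"y":0.16,"z":-0.005,"spin":0},{"fingers":1,"x":0.009,"y":0.164,"z":-0.005,"spin":0},{"fingers":1,"x":0.009,"y":0.164,"z":-0.005,"spin":0},{"fingers":1,"x":0.009,"y":0.164,"z":-0.005,"spin":0},{"fingers":0.5,"x":0.009,"y":0.164,"z":-0.005,"spin":0}]' 20
python3 -m handwheel '[{"fingers":0.2,"x":0,"y":0,"z":0,"spin":0},{"fingers":0.2,"x":0,"y":0,"z":0,"spin":0},{"fingers":0.2,"x":0,"y":0,"z":0,"spin":0},{"fingers":0.2,"x":0,"y":0,"z":0,"spin":0},{"fingers":0.2,"x":0,"y":-0.01,"z":0,"spin":0},{"fingers":0.2,"x":0,"y":-0.035,"z":0,"spin":0},{"fingers":0.2,"x":0,"y":-0.07,"z":0,"spin":0},{"fingers":0.2,"x":0,"y":-0.11,"z":0,"spin":0},{"fingers":0.2,"x":0,"y":-0.15,"z":0,"spin":0},{"fingers":0.2,"x":0,"y":-0.18,"z":0,"spin":0}]'
python3 -c "
from h import *
print(go(.472,-.0223,.16,np.radians(7.7)))"
```

```text
time_s: 11.3
ee_pos: [0.576, 0.2285, 0.0435]
eef_rot: [-1.572, -0.001, 1.531]
force: [0.3, 0.4, -0.2]
grip_width: 0.0891
time_s: 12.3
ee_pos: [0.5757, 0.2283, 0.226]
eef_rot: [-1.573, -0.001, 1.531]
force: [-0.2, 0.5, -0.9]
grip_width: 0.0655
{'x': np.float64(-0.2546), 'y': np.float64(0.0655), 'z': np.float64(0.0939), 'spin': 80.0}
```

```bash
python3 -m handwheel '[{"fingers":0.2,"x":-0.01,"y":-0.01,"z":0.02,"spin":3},{"fingers":0.2,"x":-0.025,"y":-0.02,"z":0.045,"spin":9},{"fingers":0.2,"x":-0.05,"y":-0.02,"z":0.07,"spin":17},{"fingers":0.2,"x":-0.085,"y":-0.02,"z":0.085,"spin":25},{"fingers":0.2,"x":-0.125,"y":-0.02,"z":0.094,"spin":33},{"fingers":0.2,"x":-0.165,"y":-0.02,"z":0.094,"spin":41},{"fingers":0.2,"x":-0.2,"y":-0.02,"z":0.094,"spin":49},{"fingers":0.2,"x":-0.23,"y":-0.01,"z":0.094,"spin":57},{"fingers":0.2,"x":-0.25,"y":0,"z":0.094,"spin":65},{"fingers":0.2,"x":-0.255,"y":0.02,"z":0.094,"spin":73}]'
python3 -m handwheel '[{"fingers":0.2,"x":0,"y":0.01,"z":0,"spin":3},{"fingers":0.2,"x":0,"y":0.025,"z":0,"spin":7},{"fingers":0.2,"x":0,"y":0.045,"z":0,"spin":7},{"fingers":0.2,"x":0,"y":0.065,"z":0,"spin":7},{"fingers":0.2,"x":0,"y":0.08,"z":0,"spin":7},{"fingers":0.2,"x":0,"y":0.09,"z":0,"spin":7},{"fingers":0.2,"x":0,"y":0.095,"z":0,"spin":7},{"fingers":0.2,"x":0,"y":0.095,"z":0,"spin":7},{"fingers":0.2,"x":0,"y":0.095,"z":0,"spin":7},{"fingers":0.2,"x":0,"y":0.095,"z":0,"spin":7}]'
python3 - <<'E'
from h import *
p,d,c=snap('wrist','w4.png'); w=world(d,c); tp,_=tool()
m=(d>0)&(w[...,2]>tp[2]-.03)&(w[...,2]<tp[2]+.01)&(np.hypot(w[...,0]-tp[0],w[...,1]-tp[1])<.08)
print(tp, go(.472,-.0223,.048,np.radians(7.7)))
E
```

```text
time_s: 13.3
ee_pos: [0.4719, -0.0246, 0.2037]
eef_rot: [-1.572, -0.003, 0.249]
force: [0.4, 0.2, -1.2]
grip_width: 0.0655
time_s: 14.3
ee_pos: [0.4719, -0.0228, 0.1081]
eef_rot: [-1.571, -0.001, 0.135]
force: [-0.2, 0.1, -0.9]
grip_width: 0.0658
[ 0.47182739 -0.02279696  0.10801324] {'x': np.float64(0.0002), 'y': np.float64(0.06), 'z': np.float64(0.0005), 'spin': 0.0}
```

View pics/w4.png

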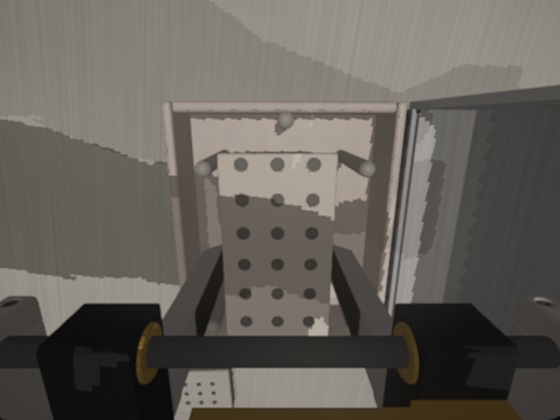

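The sheet is held level at (278,250), between the rods at (203,168), (286,120) and (367,168). I lower it now.

```bash
python3 -m handwheel '[{"fingers":0.2,"x":0,"y":0.012,"z":0,"spin":0},{"fingers":0.2,"x":0,"y":0.025,"z":0,"spin":0},{"fingers":0.2,"x":0,"y":0.038,"z":0,"spin":0},{"fingers":0.2,"x":0,"y":0.048,"z":0,"spin":0},{"fingers":0.2,"x":0,"y":0.056,"z":0,"spin":0},{"fingers":0.2,"x":0,"y":0.062,"z":0,"spin":0},{"fingers":0.2,"x":0,"y":0.066,"z":0,"spin":0},{"fingers":0.2,"x":0,"y":0.068,"z":0,"spin":0},{"fingers":0.2,"x":0,"y":0.068,"z":0,"spin":0},{"fingers":0.2,"x":0,"y":0.068,"z":0,"spin":0}]'
```

```text
time_s: 15.35
ee_pos: [0.4717, -0.0228, 0.0397]
eef_rot: [-1.571, -0.001, 0.135]
force: [0.4, -0.3, -0.8]
grip_width: 0.0655
```

```bash
python3 -m handwheel '[{"fingers":0.2,"x":0,"y":0.0015,"z":0,"spin":0},{"fingers":0.7,"x":0,"y":0.0015,"z":0,"spin":0},{"fingers":0.7,"x":0,"y":0.0015,"z":0,"spin":0},{"fingers":0.7,"x":0,"y":0.0015,"z":0,"spin":0},{"fingers":0.7,"x":0,"y":0.0015,"z":0,"spin":0},{"fingers":0.7,"x":0,"y":-0.01,"z":0,"spin":0},{"fingers":0.7,"x":0,"y":-0.045,"z":0,"spin":0},{"fingers":0.8,"x":0,"y":-0.09,"z":0,"spin":0},{"fingers":1,"x":0,"y":-0.135,"z":0,"spin":0},{"fingers":1,"x":0,"y":-0.16,"z":0,"spin":0}]'
python3 - <<'E'
from h import *
print(get_obs()['ee_pos'])
p,d,c=snap('wrist','w5.png'); w=world(d,c); np.savez('w5.npz',p=p,d=d,w=w)
q=w[...,:2]-[.477,-.0216];y=np.radians(7.7);X=q[...,0]*np.cos(y)+q[...,1]*np.sin(y);Y=-q[...,0]*np.sin(y)+q[...,1]*np.cos(y);z=w[...,2]
m=(d>0)&(abs(X)<.065)&(abs(Y)<.08)&(z>.02)&(z<.045)
if m.any(): print('stack X',np.percentile(X[m],[2,98]).round(4),'Y',np.percentile(Y[m],[2,98]).round(4),'z',np.percentile(z[m],[5,50,95]).round(4), m.sum())
print(go(.58,.355,.21,np.radians(89.9)))
f=lambda n,b: [print(n,o) for o in fitw(*b,cam='top') if o['size'][0]<.2 and o['size'][0]>.1]
f('cass',(.010,.029))
E
```

```text
time_s: 16.35
ee_pos: [0.4721, -0.0228, 0.2039]
eef_rot: [-1.572, -0.005, 0.135]
force: [-0.0, -0.7, -0.3]
grip_width: 0.0936
[ 0.47212498 -0.02282217  0.20393604]
stack X [-0.0363  0.0288] Y [-0.0636  0.0634] z [0.0291 0.0304 0.0317] 6938
{'x': np.float64(0.1569), 'y': np.float64(-0.0029), 'z': np.float64(0.36), 'spin': -82.2}
```

```bash
python3 -m handwheel '[{"fingers":1,"x":0,"y":-0.02,"z":0.03,"spin":-4},{"fingers":1,"x":0,"y":-0.035,"z":0.07,"spin":-12},{"fingers":1,"x":0,"y":-0.04,"z":0.115,"spin":-20},{"fingers":1,"x":0.01,"y":-0.04,"z":0.16,"spin":-28},{"fingers":1,"x":0.03,"y":-0.04,"z":0.2,"spin":-36},{"fingers":1,"x":0.055,"y":-0.04,"z":0.24,"spin":-44},{"fingers":1,"x":0.085,"y":-0.03,"z":0.28,"spin":-52},{"fingers":1,"x":0.115,"y":-0.02,"z":0.315,"spin":-60},{"fingers":1,"x":0.14,"y":-0.01,"z":0.345,"spin":-68},{"fingers":1,"x":0.157,"y":-0.003,"z":0.36,"spin":-76}]'
python3 -m handwheel '[{"fingers":1,"x":0,"y":0,"z":0,"spin":-4},{"fingers":1,"x":0,"y":0,"z":0,"spin":-6.2},{"fingers":1,"x":0,"y":0,"z":0,"spin":-6.2},{"fingers":1,"x":0,"y":0,"z":0,"spin":-6.2},{"fingers":1,"x":0,"y":0,"z":0,"spin":-6.2},{"fingers":1,"x":0,"y":0,"z":0,"spin":-6.2},{"fingers":1,"x":0,"y":0,"z":0,"spin":-6.2},{"fingers":1,"x":0,"y":0,"z":0,"spin":-6.2},{"fingers":1,"x":0,"y":0,"z":0,"spin":-6.2},{"fingers":1,"x":0,"y":0,"z":0,"spin":-6.2}]'
python3 - <<'E'
from h import *
print(get_obs()['ee_pos'])
L=fitw(.011,.027,(.58,.355),fn='w6.png')
for o in L[:2]: print(o)
o=L[0]; print(go(*o['c'],.0235,np.radians(90+o['long'])))
E
```

```text
time_s: 17.45
ee_pos: [0.5786, 0.3574, 0.2002]
eef_rot: [-1.569, 0.001, 1.469]
force: [0.1, -0.2, -0.0]
grip_width: 0.094
time_s: 18.45
ee_pos: [0.5787, 0.3551, 0.2024]
eef_rot: [-1.571, 0.0, 1.57]
force: [-0.5, 1.2, 0.5]
grip_width: 0.0939
[0.57865566 0.35507259 0.20244038]
{'c': [0.6279, 0.363], 'size': (0.12, 0.056), 'long': -0.4, 'z': 0.0182, 'edge': False, 'col': [106.0, 102.0, 95.0], 'd': 0.0485275021963737}
{'c': [0.5681, 0.2469], 'size': (0.104, 0.031), 'long': 15.1, 'z': 0.0192, 'edge': False, 'col': [45.0, 44.0, 40.0], 'd': 0.1087928008144118}
{'x': np.float64(0.008), 'y': np.float64(0.179), 'z': np.float64(-0.0492), 'spin': 0.3}
```

Cassette A was knocked aside by about 5 cm, as the brief warned. It is now at (0.628, 0.363), so I go there.

```bash
python3 -m handwheel '[{"fingers":1,"x":0.003,"y":0.01,"z":-0.02,"spin":0},{"fingers":1,"x":0.008,"y":0.03,"z":-0.04,"spin":0},{"fingers":1,"x":0.008,"y":0.06,"z":-0.049,"spin":0},{"fingers":1,"x":0.008,"y":0.1,"z":-0.049,"spin":0},{"fingers":1,"x":0.008,"y":0.135,"z":-0.049,"spin":0},{"fingers":1,"x":0.008,"y":0.16,"z":-0.049,"spin":0},{"fingers":1,"x":0.008,"y":0.173,"z":-0.049,"spin":0},{"fingers":1,"x":0.008,"y":0.179,"z":-0.049,"spin":0},{"fingers":1,"x":0.008,"y":0.179,"z":-0.049,"spin":0},{"fingers":1,"x":0.008,"y":0.179,"z":-0.049,"spin":0}]' 30
python3 -m handwheel '[{"fingers":-0.2,"x":0,"y":0,"z":0,"spin":0},{"fingers":-0.2,"x":0,"y":0,"z":0,"spin":0},{"fingers":-0.2,"x":0,"y":0,"z":0,"spin":0},{"fingers":-0.2,"x":0,"y":0,"z":0,"spin":0},{"fingers":-0.2,"x":0,"y":0,"z":0,"spin":0},{"fingers":-0.2,"x":0,"y":0,"z":0,"spin":0},{"fingers":-0.2,"x":0,"y":-0.02,"z":0,"spin":0},{"fingers":-0.2,"x":0,"y":-0.06,"z":0,"spin":0},{"fingers":-0.2,"x":0,"y":-0.105,"z":0,"spin":0},{"fingers":-0.2,"x":0,"y":-0.15,"z":0,"spin":0}]'
python3 -m handwheel '[{"fingers":-0.2,"x":0,"y":-0.02,"z":0.02,"spin":0},{"fingers":-0.2,"x":0,"y":-0.05,"z":0.05,"spin":0},{"fingers":-0.2,"x":0,"y":-0.07,"z":0.09,"spin":0},{"fingers":-0.2,"x":-0.02,"y":-0.07,"z":0.125,"spin":0},{"fingers":-0.2,"x":-0.05,"y":-0.07,"z":0.15,"spin":5},{"fingers":-0.2,"x":-0.09,"y":-0.07,"z":0.155,"spin":12},{"fingers":-0.2,"x":-0.13,"y":-0.07,"z":0.155,"spin":20},{"fingers":-0.2,"x":-0.175,"y":-0.07,"z":0.155,"spin":28},{"fingers":-0.2,"x":-0.22,"y":-0.07,"z":0.155,"spin":36},{"fingers":-0.2,"x":-0.26,"y":-0.07,"z":0.155,"spin":44}]'
python3 -c "
from h import *
print(go(.472,-.0223,.22,np.radians(7.7)))"
```

```text
time_s: 19.5
ee_pos: [0.6283, 0.3634, 0.0251]
eef_rot: [-1.573, -0.001, 1.57]
force: [-0.3, -0.1, 0.3]
grip_width: 0.0937
time_s: 20.5
ee_pos: [0.6273, 0.3628, 0.1745]
eef_rot: [-1.57, 0.001, 1.57]
force: [0.0, 0.1, -3.3]
grip_width: 0.0554
time_s: 21.5
ee_pos: [0.4719, 0.1013, 0.2434]
eef_rot: [-1.571, 0.0, 0.796]
force: [0.4, -0.7, -2.5]
grip_width: 0.0558
{'x': np.float64(-0.0882), 'y': np.float64(0.0234), 'z': np.float64(-0.0866), 'spin': 37.9}
```

```bash
python3 -m handwheel '[{"fingers":-0.2,"x":-0.015,"y":0,"z":-0.015,"spin":7},{"fingers":-0.2,"x":-0.035,"y":0,"z":-0.035,"spin":15},{"fingers":-0.2,"x":-0.055,"y":0,"z":-0.055,"spin":23},{"fingers":-0.2,"x":-0.075,"y":0,"z":-0.073,"spin":31},{"fingers":-0.2,"x":-0.085,"y":0.01,"z":-0.083,"spin":38},{"fingers":-0.2,"x":-0.088,"y":0.03,"z":-0.087,"spin":38},{"fingers":-0.2,"x":-0.088,"y":0.055,"z":-0.087,"spin":38},{"fingers":-0.2,"x":-0.088,"y":0.08,"z":-0.087,"spin":38},{"fingers":-0.2,"x":-0.088,"y":0.095,"z":-0.087,"spin":38},{"fingers":-0.2,"x":-0.088,"y":0.1,"z":-0.087,"spin":38}]'
python3 - <<'E'
from h import *
p,d,c=snap('wrist','w7.png'); print(go(.472,-.0223,.057,np.radians(7.7)))
E
```

```text
time_s: 22.5
ee_pos: [0.4729, -0.0205, 0.1419]
eef_rot: [-1.57, 0.003, 0.139]
force: [0.3, 0.1, -1.9]
grip_width: 0.0557
{'x': np.float64(-0.0012), 'y': np.float64(0.0852), 'z': np.float64(-0.0017), 'spin': 0.2}
```

View pics/w7.png

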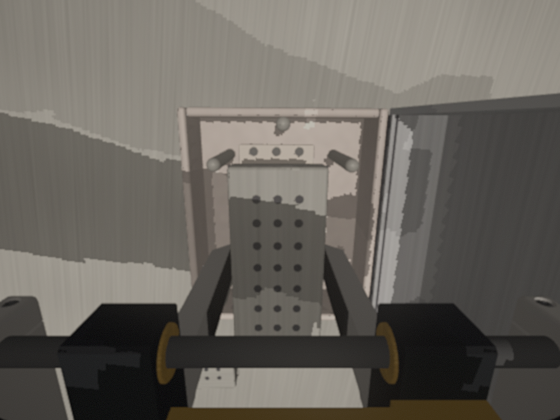

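The cassette is held squarely at (278,250), directly above the placed sheet whose end shows at (276,152).

```bash
python3 -m handwheel '[{"fingers":-0.2,"x":-0.001,"y":0.015,"z":-0.001,"spin":0},{"fingers":-0.2,"x":-0.001,"y":0.03,"z":-0.001,"spin":0},{"fingers":-0.2,"x":-0.001,"y":0.045,"z":-0.001,"spin":0},{"fingers":-0.2,"x":-0.001,"y":0.058,"z":-0.001,"spin":0},{"fingers":-0.2,"x":-0.001,"y":0.07,"z":-0.001,"spin":0},{"fingers":-0.2,"x":-0.001,"y":0.077,"z":-0.001,"spin":0},{"fingers":-0.2,"x":-0.001,"y":0.082,"z":-0.001,"spin":0},{"fingers":-0.2,"x":-0.001,"y":0.085,"z":-0.001,"spin":0},{"fingers":-0.2,"x":-0.001,"y":0.085,"z":-0.001,"spin":0},{"fingers":-0.2,"x":-0.001,"y":0.085,"z":-0.001,"spin":0}]'
```

```text
time_s: 23.55
ee_pos: [0.4731, -0.0217, 0.0588]
eef_rot: [-1.571, -0.001, 0.139]
force: [-0.2, -0.7, -2.6]
grip_width: 0.0562
```

```bash
python3 -m handwheel '[{"fingers":-0.2,"x":0,"y":0.002,"z":0,"spin":0},{"fingers":-0.2,"x":0,"y":0.0035,"z":0,"spin":0},{"fingers":-0.2,"x":0,"y":0.0035,"z":0,"spin":0},{"fingers":0.5,"x":0,"y":0.0035,"z":0,"spin":0},{"fingers":0.5,"x":0,"y":0.0035,"z":0,"spin":0},{"fingers":0.5,"x":0,"y":0.0035,"z":0,"spin":0},{"fingers":0.5,"x":0,"y":-0.01,"z":0,"spin":0},{"fingers":0.6,"x":0,"y":-0.045,"z":0,"spin":0},{"fingers":1,"x":0,"y":-0.09,"z":0,"spin":0},{"fingers":1,"x":0,"y":-0.13,"z":0,"spin":0}]'
python3 - <<'E'
from h import *
cat="""
def stack():
    p,d,c=snap('wrist'); w=world(d,c)
    q=w[...,:2]-[.477,-.0216];y=np.radians(7.7);X=q[...,0]*np.cos(y)+q[...,1]*np.sin(y);Y=-q[...,0]*np.sin(y)+q[...,1]*np.cos(y);z=w[...,2]
    for lo,hi in((.02,.027),(.027,.036),(.044,.051),(.05,.058),(.066,.078)):
        m=(d>0)&(abs(X)<.06)&(abs(Y)<.075)&(z>lo)&(z<hi)
        if m.sum()>50: print(lo,hi,'X',np.percentile(X[m],[1,99]).round(4),'Y',np.percentile(Y[m],[1,99]).round(4),'z',np.percentile(z[m],[5,50,95]).round(4), m.sum())
"""
open('h.py','a').write(cat); exec(cat); stack()
print(go(.401,-.36,.21,np.radians(83)), get_obs()['qpos'][5])
E
```

```text
time_s: 24.55
ee_pos: [0.4727, -0.0216, 0.1905]
eef_rot: [-1.571, -0.001, 0.139]
force: [0.7, 0.1, -0.5]
grip_width: 0.0875
0.02 0.027 X [-0.0518  0.0528] Y [-0.0544  0.0661] z [0.0202 0.0237 0.0267] 72
0.027 0.036 X [-0.0478  0.0491] Y [-0.063   0.0655] z [0.0289 0.0303 0.0318] 1176
0.044 0.051 X [-0.03    0.0253] Y [-0.0572  0.0595] z [0.0471 0.0483 0.0495] 6147
0.05 0.058 X [-0.0517  0.0531] Y [-0.0548  0.0603] z [0.05   0.0518 0.0572] 138
0.066 0.078 X [-0.0521  0.0531] Y [-0.0546  0.0605] z [0.0666 0.0725 0.0771] 166
{'x': np.float64(-0.1198), 'y': np.float64(-0.0136), 'z': np.float64(-0.3247), 'spin': -75.1} -0.2617618766540574
```

```bash
python3 -m handwheel '[{"fingers":1,"x":0,"y":-0.02,"z":-0.02,"spin":-3},{"fingers":1,"x":-0.015,"y":-0.03,"z":-0.055,"spin":-10},{"fingers":1,"x":-0.03,"y":-0.03,"z":-0.095,"spin":-18},{"fingers":1,"x":-0.045,"y":-0.03,"z":-0.135,"spin":-26},{"fingers":1,"x":-0.06,"y":-0.03,"z":-0.175,"spin":-34},{"fingers":1,"x":-0.075,"y":-0.03,"z":-0.215,"spin":-42},{"fingers":1,"x":-0.09,"y":-0.02,"z":-0.255,"spin":-50},{"fingers":1,"x":-0.105,"y":-0.02,"z":-0.29,"spin":-58},{"fingers":1,"x":-0.115,"y":-0.014,"z":-0.315,"spin":-66},{"fingers":1,"x":-0.12,"y":-0.014,"z":-0.325,"spin":-74}]'
python3 -m handwheel '[{"fingers":1,"x":0,"y":0,"z":0,"spin":-1},{"fingers":1,"x":0,"y":0,"z":0,"spin":-1},{"fingers":1,"x":0,"y":0,"z":0,"spin":-1},{"fingers":1,"x":0,"y":0,"z":0,"spin":-1},{"fingers":1,"x":0,"y":0,"z":0,"spin":-1},{"fingers":1,"x":0,"y":0,"z":0,"spin":-1},{"fingers":1,"x":0,"y":0,"z":0,"spin":-1},{"fingers":1,"x":0,"y":0,"z":0,"spin":-1},{"fingers":1,"x":0,"y":0,"z":0,"spin":-1},{"fingers":1,"x":0,"y":0,"z":0,"spin":-1}]'
python3 - <<'E'
from h import *
o=get_obs(); print(o['ee_pos'],o['qpos'])
L=fitw(.026,.045,(.40,-.36),fn='w8.png')
for o in L[:3]: print(o)
o=L[0]; print(go(*o['c'],.0425,np.radians(90+o['long'])))
E
```

```text
time_s: 25.6
ee_pos: [0.3978, -0.3622, 0.2013]
eef_rot: [-1.57, -0.001, 1.434]
force: [0.0, -0.7, -0.4]
grip_width: 0.0941
time_s: 26.6
ee_pos: [0.3989, -0.3601, 0.2024]
eef_rot: [-1.571, -0.0, 1.447]
force: [1.3, -0.0, -0.4]
grip_width: 0.094
[ 0.39890702 -0.36012293  0.20244259] [-8.02499806e-01  2.90872321e-01  1.58518926e+00 -5.22586374e-06
  1.26555582e+00 -2.24999717e+00]
{'c': [0.4044, -0.3656], 'size': (0.132, 0.066), 'long': -6.6, 'z': 0.0353, 'edge': False, 'col': [112.0, 106.0, 98.0], 'd': 0.007114107308389943}
{'c': [0.5429, -0.357], 'size': (0.069, 0.065), 'long': -7.5, 'z': 0.0353, 'edge': False, 'col': [150.0, 143.0, 132.0], 'd': 0.14288651869989683}
{'c': [0.4566, -0.4974], 'size': (0.087, 0.07), 'long': -6.1, 'z': 0.0303, 'edge': False, 'col': [51.0, 61.0, 81.0], 'd': 0.14856580059701038}
{'x': np.float64(-0.0047), 'y': np.float64(0.1599), 'z': np.float64(-0.0062), 'spin': -0.5}
```

View pics/w8.png

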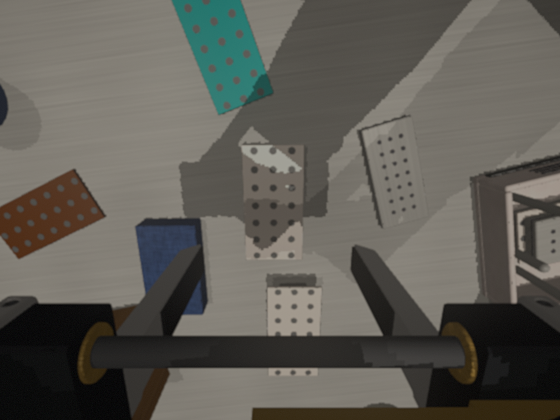

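The white sheet is at (275,200). The blue pack at (172,265) clears the fingers, and the last cassette is at (395,172).

```bash
python3 -m handwheel '[{"fingers":1,"x":-0.005,"y":0.03,"z":-0.006,"spin":-0.5},{"fingers":1,"x":-0.005,"y":0.065,"z":-0.006,"spin":-0.5},{"fingers":1,"x":-0.005,"y":0.1,"z":-0.006,"spin":-0.5},{"fingers":1,"x":-0.005,"y":0.13,"z":-0.006,"spin":-0.5},{"fingers":1,"x":-0.005,"y":0.15,"z":-0.006,"spin":-0.5},{"fingers":1,"x":-0.005,"y":0.158,"z":-0.006,"spin":-0.5},{"fingers":1,"x":-0.005,"y":0.16,"z":-0.006,"spin":-0.5},{"fingers":1,"x":-0.005,"y":0.16,"z":-0.006,"spin":-0.5},{"fingers":1,"x":-0.005,"y":0.16,"z":-0.006,"spin":-0.5},{"fingers":0.5,"x":-0.005,"y":0.16,"z":-0.006,"spin":-0.5}]' 20
python3 -m handwheel '[{"fingers":0.2,"x":0,"y":0,"z":0,"spin":0},{"fingers":0.2,"x":0,"y":0,"z":0,"spin":0},{"fingers":0.2,"x":0,"y":0,"z":0,"spin":0},{"fingers":0.2,"x":0,"y":0,"z":0,"spin":0},{"fingers":0.2,"x":0,"y":0,"z":0,"spin":0},{"fingers":0.2,"x":0,"y":-0.02,"z":0,"spin":0},{"fingers":0.2,"x":0,"y":-0.055,"z":0,"spin":0},{"fingers":0.2,"x":0,"y":-0.095,"z":0,"spin":0},{"fingers":0.2,"x":0,"y":-0.135,"z":0,"spin":0},{"fingers":0.2,"x":0,"y":-0.17,"z":0,"spin":0}]'
python3 -c "
from h import *
print(go(.473,-.0223,.21,np.radians(7.7)))"
```

```text
time_s: 27.65
ee_pos: [0.4046, -0.3661, 0.0434]
eef_rot: [-1.572, 0.001, 1.456]
force: [-0.7, 0.7, 1.2]
grip_width: 0.0888
time_s: 28.65
ee_pos: [0.4042, -0.3658, 0.2145]
eef_rot: [-1.571, 0.001, 1.456]
force: [-0.5, 0.3, -1.8]
grip_width: 0.0655
{'x': np.float64(0.3491), 'y': np.float64(0.0043), 'z': np.float64(-0.0292), 'spin': 75.7}
```

```bash
python3 -m handwheel '[{"fingers":0.2,"x":0.02,"y":-0.01,"z":-0.002,"spin":3},{"fingers":0.2,"x":0.05,"y":-0.02,"z":-0.005,"spin":9},{"fingers":0.2,"x":0.09,"y":-0.02,"z":-0.008,"spin":17},{"fingers":0.2,"x":0.135,"y":-0.02,"z":-0.012,"spin":25},{"fingers":0.2,"x":0.18,"y":-0.02,"z":-0.015,"spin":33},{"fingers":0.2,"x":0.225,"y":-0.02,"z":-0.02,"spin":41},{"fingers":0.2,"x":0.27,"y":-0.02,"z":-0.023,"spin":49},{"fingers":0.2,"x":0.31,"y":-0.02,"z":-0.026,"spin":57},{"fingers":0.2,"x":0.34,"y":-0.01,"z":-0.029,"spin":65},{"fingers":0.2,"x":0.349,"y":0,"z":-0.029,"spin":73}]'
python3 -m handwheel '[{"fingers":0.2,"x":0,"y":0.01,"z":0,"spin":2.7},{"fingers":0.2,"x":0,"y":0.025,"z":0,"spin":2.7},{"fingers":0.2,"x":0,"y":0.045,"z":0,"spin":2.7},{"fingers":0.2,"x":0,"y":0.065,"z":0,"spin":2.7},{"fingers":0.2,"x":0,"y":0.08,"z":0,"spin":2.7},{"fingers":0.2,"x":0,"y":0.09,"z":0,"spin":2.7},{"fingers":0.2,"x":0,"y":0.095,"z":0,"spin":2.7},{"fingers":0.2,"x":0,"y":0.095,"z":0,"spin":2.7},{"fingers":0.2,"x":0,"y":0.095,"z":0,"spin":2.7},{"fingers":0.2,"x":0,"y":0.095,"z":0,"spin":2.7}]'
python3 - <<'E'
from h import *
p,d,c=snap('wrist','w9.png'); print(go(.473,-.0223,.063,np.radians(7.7)))
E
```

```text
time_s: 29.65
ee_pos: [0.4732, -0.0197, 0.2123]
eef_rot: [-1.571, -0.001, 0.194]
force: [-0.5, -1.5, -1.5]
grip_width: 0.0658
time_s: 30.65
ee_pos: [0.4733, -0.0225, 0.1181]
eef_rot: [-1.571, -0.001, 0.151]
force: [-0.6, -0.2, 0.2]
grip_width: 0.0654
{'x': np.float64(-0.0002), 'y': np.float64(0.055), 'z': np.float64(0.0002), 'spin': 0.9}
```

View pics/w9.png

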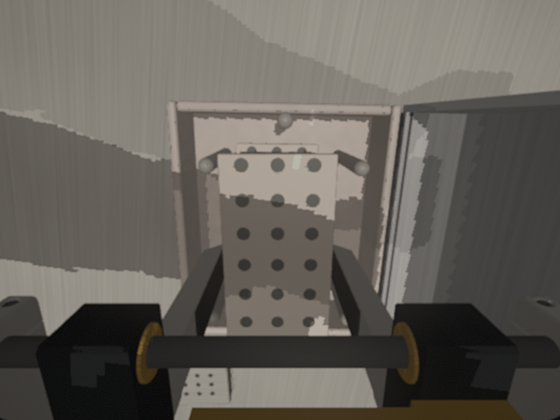

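The sheet is held level at (278,250) with the rods clear of it. I lower it to TCP 0.062, let it settle and release.

```bash
python3 -m handwheel '[{"fingers":0.2,"x":0,"y":0.012,"z":0,"spin":0.5},{"fingers":0.2,"x":0,"y":0.025,"z":0,"spin":0.9},{"fingers":0.2,"x":0,"y":0.036,"z":0,"spin":0.9},{"fingers":0.2,"x":0,"y":0.045,"z":0,"spin":0.9},{"fingers":0.2,"x":0,"y":0.051,"z":0,"spin":0.9},{"fingers":0.2,"x":0,"y":0.055,"z":0,"spin":0.9},{"fingers":0.2,"x":0,"y":0.057,"z":0,"spin":0.9},{"fingers":0.2,"x":0,"y":0.057,"z":0,"spin":0.9},{"fingers":0.2,"x":0,"y":0.057,"z":0,"spin":0.9},{"fingers":0.2,"x":0,"y":0.057,"z":0,"spin":0.9}]'
python3 -m handwheel '[{"fingers":0.7,"x":0,"y":0,"z":0,"spin":0},{"fingers":0.7,"x":0,"y":0,"z":0,"spin":0},{"fingers":0.7,"x":0,"y":0,"z":0,"spin":0},{"fingers":0.7,"x":0,"y":0,"z":0,"spin":0},{"fingers":0.7,"x":0,"y":-0.01,"z":0,"spin":0},{"fingers":0.7,"x":0,"y":-0.035,"z":0,"spin":0},{"fingers":0.8,"x":0,"y":-0.07,"z":0,"spin":0},{"fingers":1,"x":0,"y":-0.105,"z":0,"spin":0},{"fingers":1,"x":0,"y":-0.13,"z":0,"spin":0},{"fingers":1,"x":0,"y":-0.14,"z":0,"spin":0}]'
python3 - <<'E'
from h import *
stack()
print(go(.387,-.221,.21,np.radians(-75)), get_obs()['qpos'][5])
E
```

```text
time_s: 31.7
ee_pos: [0.473, -0.0224, 0.0606]
eef_rot: [-1.571, -0.0, 0.135]
force: [-0.2, -0.3, -1.1]
grip_width: 0.0656
time_s: 32.7
ee_pos: [0.4736, -0.0225, 0.2034]
eef_rot: [-1.572, -0.004, 0.135]
force: [0.2, -0.2, -0.2]
grip_width: 0.094
0.02 0.027 X [-0.0523  0.053 ] Y [-0.055   0.0602] z [0.0205 0.0236 0.0266] 55
0.027 0.036 X [-0.0511  0.0528] Y [-0.0545  0.0657] z [0.0278 0.0302 0.0351] 137
0.044 0.051 X [-0.0509  0.0523] Y [-0.0542  0.0605] z [0.0448 0.0475 0.0507] 63
0.05 0.058 X [-0.035   0.0302] Y [-0.0641  0.0649] z [0.0522 0.0534 0.0545] 7718
0.066 0.078 X [-0.0523  0.0535] Y [-0.0553  0.0605] z [0.0666 0.0718 0.0773] 139
{'x': np.float64(-0.1125), 'y': np.float64(-0.0068), 'z': np.float64(-0.1851), 'spin': 82.7} -0.2595047238691989
```

```bash
python3 -m handwheel '[{"fingers":1,"x":-0.01,"y":-0.01,"z":-0.015,"spin":4},{"fingers":1,"x":-0.025,"y":-0.02,"z":-0.04,"spin":12},{"fingers":1,"x":-0.04,"y":-0.02,"z":-0.065,"spin":20},{"fingers":1,"x":-0.055,"y":-0.02,"z":-0.09,"spin":28},{"fingers":1,"x":-0.07,"y":-0.02,"z":-0.115,"spin":36},{"fingers":1,"x":-0.085,"y":-0.02,"z":-0.14,"spin":44},{"fingers":1,"x":-0.095,"y":-0.015,"z":-0.16,"spin":52},{"fingers":1,"x":-0.105,"y":-0.01,"z":-0.175,"spin":60},{"fingers":1,"x":-0.112,"y":-0.007,"z":-0.185,"spin":68},{"fingers":1,"x":-0.112,"y":-0.007,"z":-0.185,"spin":76}]'
python3 -m handwheel '[{"fingers":1,"x":0,"y":0,"z":0,"spin":4},{"fingers":1,"x":0,"y":0,"z":0,"spin":6.7},{"fingers":1,"x":0,"y":0,"z":0,"spin":6.7},{"fingers":1,"x":0,"y":0,"z":0,"spin":6.7},{"fingers":1,"x":0,"y":0,"z":0,"spin":6.7},{"fingers":1,"x":0,"y":0,"z":0,"spin":6.7},{"fingers":1,"x":0,"y":0,"z":0,"spin":6.7},{"fingers":1,"x":0,"y":0,"z":0,"spin":6.7},{"fingers":1,"x":0,"y":0,"z":0,"spin":6.7},{"fingers":1,"x":0,"y":0,"z":0,"spin":6.7}]'
python3 - <<'E'
from h import *
o=get_obs(); print(o['ee_pos'],o['qpos'])
L=fitw(.011,.027,(.387,-.221),fn='w10.png')
for o in L[:3]: print(o)
o=L[0]; print(go(*o['c'],.0235,np.radians(90+o['long'])))
E
```

```text
time_s: 33.75
ee_pos: [0.3857, -0.2215, 0.2058]
eef_rot: [-1.572, 0.002, -1.199]
force: [-0.2, -0.6, 0.3]
grip_width: 0.0936
time_s: 34.75
ee_pos: [0.3868, -0.2208, 0.2075]
eef_rot: [-1.571, -0.0, -1.309]
force: [-0.1, -0.1, -0.1]
grip_width: 0.0938
[ 0.38680026 -0.22078027  0.20747516] [-6.00930465e-01  8.09317868e-02  1.82279006e+00 -3.98879718e-06
  1.23781963e+00  7.07605771e-01]
{'c': [0.392, -0.2234], 'size': (0.12, 0.056), 'long': 9.9, 'z': 0.0183, 'edge': False, 'col': [99.0, 96.0, 89.0], 'd': 0.005551006727144774}
{'c': [0.4063, -0.3501], 'size': (0.099, 0.003), 'long': -8.9, 'z': 0.0193, 'edge': False, 'col': [46.0, 44.0, 41.0], 'd': 0.13051401507840826}
{'c': [0.4874, -0.116], 'size': (0.156, 0.003), 'long': 7.2, 'z': 0.0194, 'edge': True, 'col': [74.0, 68.0, 63.0], 'd': 0.14527214468812402}
{'x': np.float64(0.0039), 'y': np.float64(0.184), 'z': np.float64(0.0043), 'spin': 5.1}
```

```bash
python3 -m handwheel '[{"fingers":1,"x":0.004,"y":0.03,"z":0.004,"spin":5},{"fingers":1,"x":0.004,"y":0.065,"z":0.004,"spin":5},{"fingers":1,"x":0.004,"y":0.1,"z":0.004,"spin":5},{"fingers":1,"x":0.004,"y":0.135,"z":0.004,"spin":5},{"fingers":1,"x":0.004,"y":0.16,"z":0.004,"spin":5},{"fingers":1,"x":0.004,"y":0.175,"z":0.004,"spin":5},{"fingers":1,"x":0.004,"y":0.183,"z":0.004,"spin":5},{"fingers":1,"x":0.004,"y":0.184,"z":0.004,"spin":5},{"fingers":1,"x":0.004,"y":0.184,"z":0.004,"spin":5},{"fingers":1,"x":0.004,"y":0.184,"z":0.004,"spin":5}]' 30
python3 -m handwheel '[{"fingers":-0.2,"x":0,"y":0,"z":0,"spin":0},{"fingers":-0.2,"x":0,"y":0,"z":0,"spin":0},{"fingers":-0.2,"x":0,"y":0,"z":0,"spin":0},{"fingers":-0.2,"x":0,"y":0,"z":0,"spin":0},{"fingers":-0.2,"x":0,"y":0,"z":0,"spin":0},{"fingers":-0.2,"x":0,"y":0,"z":0,"spin":0},{"fingers":-0.2,"x":0,"y":-0.02,"z":0,"spin":0},{"fingers":-0.2,"x":0,"y":-0.06,"z":0,"spin":0},{"fingers":-0.2,"x":0,"y":-0.105,"z":0,"spin":0},{"fingers":-0.2,"x":0,"y":-0.15,"z":0,"spin":0}]'
python3 -c "
from h import *
print(go(.473,-.022,.2,np.radians(7.7)))"
```

```text
time_s: 35.8
ee_pos: [0.3921, -0.2239, 0.0243]
eef_rot: [-1.57, -0.001, -1.396]
force: [0.6, -0.7, -0.1]
grip_width: 0.094
time_s: 36.8
ee_pos: [0.3912, -0.2233, 0.1749]
eef_rot: [-1.571, 0.001, -1.396]
force: [-0.3, -0.2, -2.1]
grip_width: 0.0554
{'x': np.float64(-0.1841), 'y': np.float64(-0.0251), 'z': np.float64(0.1155), 'spin': -87.7}
```

```bash
python3 -m handwheel '[{"fingers":-0.2,"x":-0.015,"y":-0.015,"z":0.01,"spin":-4},{"fingers":-0.2,"x":-0.035,"y":-0.03,"z":0.022,"spin":-12},{"fingers":-0.2,"x":-0.06,"y":-0.04,"z":0.038,"spin":-20},{"fingers":-0.2,"x":-0.085,"y":-0.045,"z":0.053,"spin":-28},{"fingers":-0.2,"x":-0.11,"y":-0.045,"z":0.069,"spin":-36},{"fingers":-0.2,"x":-0.135,"y":-0.045,"z":0.085,"spin":-44},{"fingers":-0.2,"x":-0.155,"y":-0.04,"z":0.097,"spin":-52},{"fingers":-0.2,"x":-0.172,"y":-0.035,"z":0.108,"spin":-60},{"fingers":-0.2,"x":-0.184,"y":-0.03,"z":0.115,"spin":-68},{"fingers":-0.2,"x":-0.184,"y":-0.025,"z":0.115,"spin":-76}]'
python3 -m handwheel '[{"fingers":-0.2,"x":0,"y":0,"z":0,"spin":-5},{"fingers":-0.2,"x":0,"y":0.01,"z":0,"spin":-11.7},{"fingers":-0.2,"x":0,"y":0.025,"z":0,"spin":-11.7},{"fingers":-0.2,"x":0,"y":0.045,"z":0,"spin":-11.7},{"fingers":-0.2,"x":0,"y":0.06,"z":0,"spin":-11.7},{"fingers":-0.2,"x":0,"y":0.07,"z":0,"spin":-11.7},{"fingers":-0.2,"x":0,"y":0.072,"z":0,"spin":-11.7},{"fingers":-0.2,"x":0,"y":0.072,"z":0,"spin":-11.7},{"fingers":-0.2,"x":0,"y":0.072,"z":0,"spin":-11.7},{"fingers":-0.2,"x":0,"y":0.072,"z":0,"spin":-11.7}]'
python3 - <<'E'
from h import *
p,d,c=snap('wrist','w11.png'); w=world(d,c); tp,_=tool()
m=(d>0)&(w[...,2]>tp[2]-.02)&(w[...,2]<tp[2]+.0)&(np.hypot(w[...,0]-tp[0],w[...,1]-tp[1])<.075)
# far end of held cassette vs TCP in tool z direction
q=w[m][:,:2]-tp[:2]; y=np.radians(7.7); Y=-q[:,0]*np.sin(y)+q[:,1]*np.cos(y); X=q[:,0]*np.cos(y)+q[:,1]*np.sin(y)
print('held Y max',np.percentile(Y,99).round(4),'top z rel',(np.median(w[m][:,2])-tp[2]).round(4))
k=Y>.035; print(np.percentile(X[k],[1,99]).round(4))
print(go(.473,-.022,.078,np.radians(7.7)))
E
```

```text
time_s: 37.8
ee_pos: [0.4731, -0.0211, 0.1979]
eef_rot: [-1.571, 0.001, -0.062]
force: [0.5, -0.9, -2.5]
grip_width: 0.0559
time_s: 38.8
ee_pos: [0.4732, -0.0224, 0.1271]
eef_rot: [-1.571, -0.001, 0.135]
force: [-0.0, -1.1, -1.7]
grip_width: 0.0557
held Y max 0.0578 top z rel -0.005
[-0.0257  0.0286]
{'x': np.float64(-0.0001), 'y': np.float64(0.049), 'z': np.float64(0.0005), 'spin': 0.0}
```

```bash
python3 -m handwheel '[{"fingers":-0.2,"x":0,"y":0.01,"z":0,"spin":0},{"fingers":-0.2,"x":0,"y":0.02,"z":0,"spin":0},{"fingers":-0.2,"x":0,"y":0.03,"z":0,"spin":0},{"fingers":-0.2,"x":0,"y":0.038,"z":0,"spin":0},{"fingers":-0.2,"x":0,"y":0.044,"z":0,"spin":0},{"fingers":-0.2,"x":0,"y":0.048,"z":0,"spin":0},{"fingers":-0.2,"x":0,"y":0.05,"z":0,"spin":0},{"fingers":-0.2,"x":0,"y":0.0505,"z":0,"spin":0},{"fingers":-0.2,"x":0,"y":0.0505,"z":0,"spin":0},{"fingers":-0.2,"x":0,"y":0.0505,"z":0,"spin":0}]'
python3 -m handwheel '[{"fingers":-0.2,"x":0,"y":0.0005,"z":0,"spin":0},{"fingers":0.5,"x":0,"y":0.0005,"z":0,"spin":0},{"fingers":0.5,"x":0,"y":0.0005,"z":0,"spin":0},{"fingers":0.5,"x":0,"y":0.0005,"z":0,"spin":0},{"fingers":0.5,"x":0,"y":0.0005,"z":0,"spin":0},{"fingers":0.5,"x":0,"y":-0.01,"z":0,"spin":0},{"fingers":0.5,"x":0,"y":-0.04,"z":0,"spin":0},{"fingers":0.5,"x":0,"y":-0.08,"z":0,"spin":0},{"fingers":0.5,"x":0,"y":-0.12,"z":0,"spin":0},{"fingers":0.5,"x":0,"y":-0.15,"z":0,"spin":0}]'
python3 - <<'E'
from h import *
stack(); print(get_obs()['ee_pos'])
a=snap('top'); b=cv2.resize(a[0][110:330,110:430],None,fx=2.4,fy=2.4,interpolation=cv2.INTER_CUBIC); cv2.imwrite('pics/t1.png',cv2.cvtColor(b,cv2.COLOR_RGB2BGR))
E
```

```text
time_s: 39.85
ee_pos: [0.4728, -0.0224, 0.0764]
eef_rot: [-1.571, 0.0, 0.135]
force: [-4.2, 0.6, 5.0]
grip_width: 0.0559
time_s: 40.85
ee_pos: [0.473, -0.0224, 0.2293]
eef_rot: [-1.571, -0.003, 0.135]
force: [0.9, 0.7, -0.1]
grip_width: 0.0705
0.027 0.036 X [-0.0514  0.053 ] Y [-0.0542  0.0658] z [0.0278 0.0305 0.0352] 116
0.05 0.058 X [-0.0467  0.0485] Y [-0.0619  0.0657] z [0.0519 0.0532 0.0547] 1201
0.066 0.078 X [-0.0349  0.032 ] Y [-0.0602  0.0575] z [0.07   0.0713 0.0725] 5667
[ 0.47438458 -0.02256536  0.23342381]
```

View pics/t1.png

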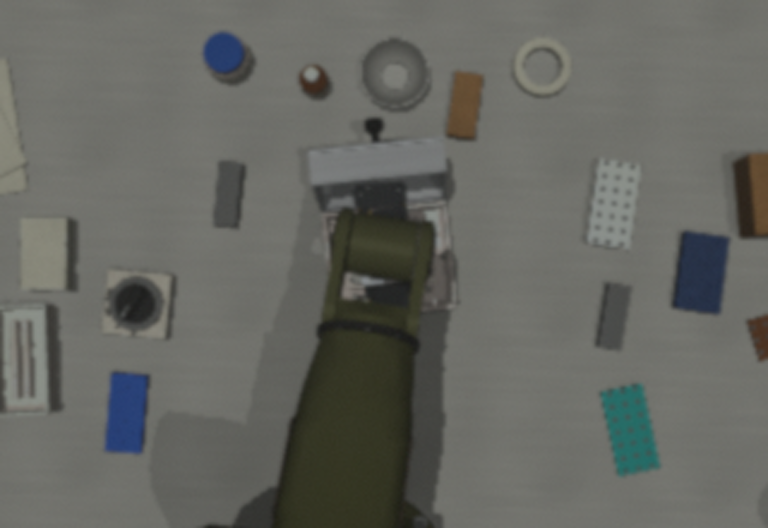

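The stack is complete: top cassette at z 0.071, and three cassettes with two sheets. The emptied stands are at (229,193) and (613,316), the spare sheet is still on its stand at (613,203), and no fourth cassette is in view. Next I close the fingers and go behind the lid, to one side of the knob.

```bash
python3 -m handwheel '[{"fingers":-1,"x":0,"y":-0.02,"z":0,"spin":0},{"fingers":-1,"x":0,"y":-0.045,"z":0.01,"spin":0},{"fingers":-1,"x":0,"y":-0.06,"z":0.025,"spin":0},{"fingers":-1,"x":0.02,"y":-0.06,"z":0.04,"spin":0},{"fingers":-1,"x":0.055,"y":-0.06,"z":0.046,"spin":0},{"fingers":-1,"x":0.095,"y":-0.06,"z":0.046,"spin":0},{"fingers":-1,"x":0.135,"y":-0.06,"z":0.046,"spin":0},{"fingers":-1,"x":0.17,"y":-0.06,"z":0.046,"spin":0},{"fingers":-1,"x":0.19,"y":-0.06,"z":0.046,"spin":0},{"fingers":-1,"x":0.198,"y":-0.06,"z":0.046,"spin":0}]' 20
python3 - <<'E'
from h import *
o=get_obs(); q=np.array(o['ee_pos'][:2])-[.477,-.0216]; y=np.radians(7.7)
print('X',q[0]*np.cos(y)+q[1]*np.sin(y),'Y',-q[0]*np.sin(y)+q[1]*np.cos(y),o['ee_pos'],o['force'],o['grip_width'],o['eef_rot'])
p,d,c=snap('scene'); b=cv2.resize(p[150:310,180:400],None,fx=3.5,fy=3.5,interpolation=cv2.INTER_CUBIC); cv2.imwrite('pics/s2.png',cv2.cvtColor(b,cv2.COLOR_RGB2BGR))
E
```

```text
time_s: 41.95
ee_pos: [0.664, 0.05, 0.2843]
eef_rot: [-1.571, 0.002, 0.135]
force: [0.1, -0.1, -0.1]
grip_width: -0.0001
X 0.1949518022684962 Y 0.04587782355903065 [0.66404697 0.049985   0.28428228] [ 0.07063147 -0.1321294  -0.11391876] -5.155527079907696e-05 [-1.57052319  0.00217448  0.1348627 ]
```

View pics/s2.png

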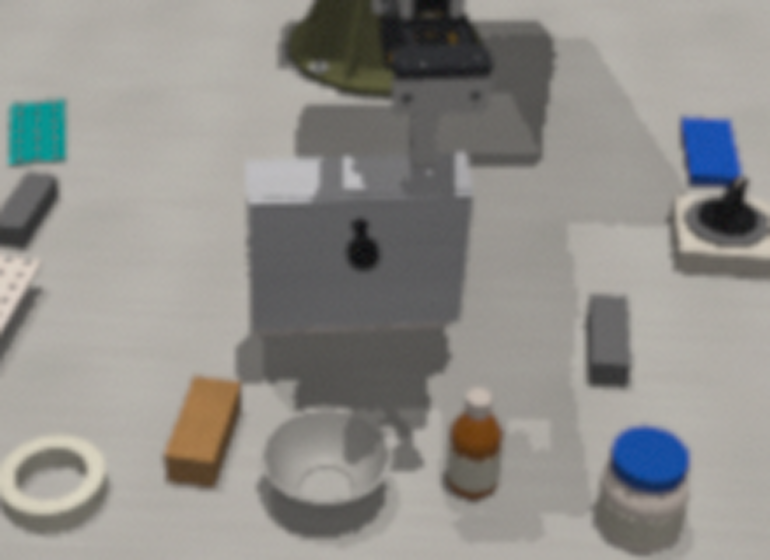

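The closed fingers hang behind the lid to the right of the knob (362,250). I lower them and start pushing the lid over.

```bash
python3 -m handwheel '[{"fingers":-1,"x":0,"y":0.02,"z":0,"spin":0},{"fingers":-1,"x":0,"y":0.045,"z":0,"spin":0},{"fingers":-1,"x":0,"y":0.065,"z":0,"spin":0},{"fingers":-1,"x":0,"y":0.069,"z":0,"spin":0},{"fingers":-1,"x":-0.008,"y":0.069,"z":0,"spin":0},{"fingers":-1,"x":-0.016,"y":0.069,"z":0,"spin":0},{"fingers":-1,"x":-0.024,"y":0.069,"z":0,"spin":0},{"fingers":-1,"x":-0.032,"y":0.069,"z":0,"spin":0},{"fingers":-1,"x":-0.04,"y":0.069,"z":0,"spin":0},{"fingers":-1,"x":-0.048,"y":0.069,"z":0,"spin":0}]'
python3 -m handwheel '[{"fingers":-1,"x":-0.008,"y":-0.002,"z":0,"spin":0},{"fingers":-1,"x":-0.016,"y":-0.004,"z":0,"spin":0},{"fingers":-1,"x":-0.025,"y":-0.006,"z":0,"spin":0},{"fingers":-1,"x":-0.035,"y":-0.007,"z":0,"spin":0},{"fingers":-1,"x":-0.045,"y":-0.008,"z":0,"spin":0},{"fingers":-1,"x":-0.055,"y":-0.008,"z":0,"spin":0},{"fingers":-1,"x":-0.065,"y":-0.007,"z":0,"spin":0},{"fingers":-1,"x":-0.075,"y":-0.006,"z":0,"spin":0},{"fingers":-1,"x":-0.084,"y":-0.005,"z":0,"spin":0},{"fingers":-1,"x":-0.084,"y":-0.005,"z":0,"spin":0}]'
python3 - <<'E'
from h import *
o=get_obs(); q=np.array(o['ee_pos'][:2])-[.477,-.0216]; y=np.radians(7.7)
print('X',q[0]*np.cos(y)+q[1]*np.sin(y),'Y',-q[0]*np.sin(y)+q[1]*np.cos(y),o['ee_pos'][2],o['force'])
E
```

```text
time_s: 43.0
ee_pos: [0.6155, 0.0433, 0.2188]
eef_rot: [-1.571, -0.004, 0.135]
force: [4.6, 0.0, 3.8]
grip_width: 0.0005
time_s: 44.0
ee_pos: [0.5308, 0.0319, 0.2214]
eef_rot: [-1.571, 0.002, 0.135]
force: [-0.2, -0.1, 0.2]
grip_width: 0.0004
X 0.06048275323434049 Y 0.04581940350370791 0.22140464230583756 [-0.23282895 -0.09242596  0.15463526]
```

```bash
cat >> h.py <<'E'
def lid(cam='scene'):
    p,d,c=snap(cam); w=world(d,c); q=w[...,:2]-[.477,-.0216];y=np.radians(7.7)
    X=q[...,0]*np.cos(y)+q[...,1]*np.sin(y);Y=-q[...,0]*np.sin(y)+q[...,1]*np.cos(y);z=w[...,2]-.002
    m=(d>0)&(Y<-.02)&(Y>-.09)&(X>-.12)&(X<.2)&(z>.085)
    best=None
    for th in np.arange(0,1.95,.01):
        out=(X[m]-.082)*np.sin(th)+(z[m]-.055)*np.cos(th); al=-(X[m]-.082)*np.cos(th)+(z[m]-.055)*np.sin(th)
        n=((abs(out-.052)<.003)&(al>0)&(al<.168)).sum()
        if best is None or n>best[0]: best=(n,th)
    print(cam,'lid angle',best[1].round(2),'pts',best[0],'of',m.sum())
E
python3 -c "
from h import *
lid(); lid('top')"
```

```text
scene lid angle 1.01 pts 837 of 1111
top lid angle 0.99 pts 313 of 701
```

```bash
python3 -m handwheel '[{"fingers":-1,"x":-0.008,"y":0.002,"z":0,"spin":0},{"fingers":-1,"x":-0.017,"y":0.005,"z":0,"spin":0},{"fingers":-1,"x":-0.026,"y":0.01,"z":0,"spin":0},{"fingers":-1,"x":-0.034,"y":0.015,"z":0,"spin":0},{"fingers":-1,"x":-0.042,"y":0.02,"z":0,"spin":0},{"fingers":-1,"x":-0.05,"y":0.025,"z":0,"spin":0},{"fingers":-1,"x":-0.058,"y":0.031,"z":0,"spin":0},{"fingers":-1,"x":-0.066,"y":0.038,"z":0,"spin":0},{"fingers":-1,"x":-0.074,"y":0.045,"z":0,"spin":0},{"fingers":-1,"x":-0.074,"y":0.045,"z":0,"spin":0}]'
python3 -c "
from h import *
lid(); lid('top')"
python3 -m handwheel '[{"fingers":-1,"x":-0.006,"y":0.007,"z":0,"spin":0},{"fingers":-1,"x":-0.012,"y":0.014,"z":0,"spin":0},{"fingers":-1,"x":-0.018,"y":0.021,"z":0,"spin":0},{"fingers":-1,"x":-0.022,"y":0.027,"z":0,"spin":0},{"fingers":-1,"x":-0.026,"y":0.033,"z":0,"spin":0},{"fingers":-1,"x":-0.029,"y":0.039,"z":0,"spin":0},{"fingers":-1,"x":-0.032,"y":0.045,"z":0,"spin":0},{"fingers":-1,"x":-0.032,"y":0.049,"z":0,"spin":0},{"fingers":-1,"x":-0.032,"y":0.051,"z":0,"spin":0},{"fingers":-1,"x":-0.032,"y":0.052,"z":0,"spin":0}]'
python3 -c "
from h import *
lid(); lid('top')"
```

```text
time_s: 45.1
ee_pos: [0.4575, 0.022, 0.1757]
eef_rot: [-1.57, 0.002, 0.135]
force: [0.3, -0.3, 0.5]
grip_width: 0.0003
scene lid angle 0.39 pts 690 of 958
top lid angle 0.4 pts 412 of 960
time_s: 46.2
ee_pos: [0.4268, 0.0178, 0.1263]
eef_rot: [-1.571, 0.001, 0.135]
force: [-21.1, -0.2, 43.1]
grip_width: 0.0004
scene lid angle 0.0 pts 339 of 675
top lid angle 0.0 pts 415 of 921
```

The lid reads 0.00 rad in both cameras. I back off, then go above the dial.

```bash
python3 -m handwheel '[{"fingers":-1,"x":0.005,"y":-0.01,"z":0,"spin":0},{"fingers":-1,"x":0.005,"y":-0.04,"z":0,"spin":0},{"fingers":-1,"x":0,"y":-0.07,"z":0.01,"spin":-3},{"fingers":-0.5,"x":0,"y":-0.08,"z":0.045,"spin":-9},{"fingers":0,"x":0,"y":-0.085,"z":0.09,"spin":-17},{"fingers":0,"x":0,"y":-0.085,"z":0.135,"spin":-25},{"fingers":0,"x":0.005,"y":-0.085,"z":0.18,"spin":-33},{"fingers":0,"x":0.01,"y":-0.085,"z":0.225,"spin":-41},{"fingers":0,"x":0.015,"y":-0.085,"z":0.27,"spin":-49},{"fingers":0,"x":0.02,"y":-0.085,"z":0.31,"spin":-49}]'
python3 -m handwheel '[{"fingers":0,"x":0.01,"y":0,"z":0.027,"spin":0},{"fingers":0,"x":0.01,"y":0,"z":0.027,"spin":0},{"fingers":0,"x":0.01,"y":0,"z":0.027,"spin":0},{"fingers":0,"x":0.01,"y":0,"z":0.027,"spin":0},{"fingers":0,"x":0.01,"y":0,"z":0.027,"spin":0},{"fingers":0,"x":0.01,"y":0,"z":0.027,"spin":0},{"fingers":0,"x":0.01,"y":0,"z":0.027,"spin":0},{"fingers":0,"x":0.01,"y":0,"z":0.027,"spin":0},{"fingers":0,"x":0.01,"y":0,"z":0.027,"spin":0},{"fingers":0,"x":0.01,"y":0,"z":0.027,"spin":0}]'
python3 - <<'E'
from h import *
o=get_obs(); print(o['ee_pos'],o['force'])
p,d,c=snap('wrist','w12.png'); w=world(d,c); z=w[...,2]
near=np.hypot(w[...,0]-.4,w[...,1]-.363)<.09
for lo,hi in((.025,.037),(.07,.082)):
    m=(d>0)&near&(z>lo)&(z<hi); (a,b),(s1,s2),g=cv2.minAreaRect(w[m][:,:2].astype(np.float32)); g+=90*(s1<s2)
    print(lo,(round(a,4),round(b,4)),round(s1,4),round(s2,4),(g+90)%180-90,m.sum(),np.median(z[m]))
print(go(a,b,.069,np.radians(g+90)))
lid('top')
E
```

```text
time_s: 47.3
ee_pos: [0.4049, 0.33, 0.2098]
eef_rot: [-1.571, -0.0, 0.996]
force: [-0.6, -1.1, -0.7]
grip_width: 0.0469
time_s: 48.3
ee_pos: [0.3882, 0.3508, 0.21]
eef_rot: [-1.571, -0.0, 0.99]
force: [-0.5, 0.0, 0.3]
grip_width: 0.0469
[0.38822985 0.35082144 0.20995823] [-0.49332676  0.02582501  0.26705359]
0.025 (0.4012, 0.3639) 0.1003 0.1004 -3.3439712524414062 4649 0.030745833729359073
0.07 (0.4012, 0.3638) 0.0139 0.0574 -29.92935562133789 737 0.07400617891737199
{'x': np.float64(0.018), 'y': np.float64(0.1409), 'z': np.float64(-0.0038), 'spin': -3.4}
top lid angle 0.0 pts 386 of 919
```

View pics/w12.png

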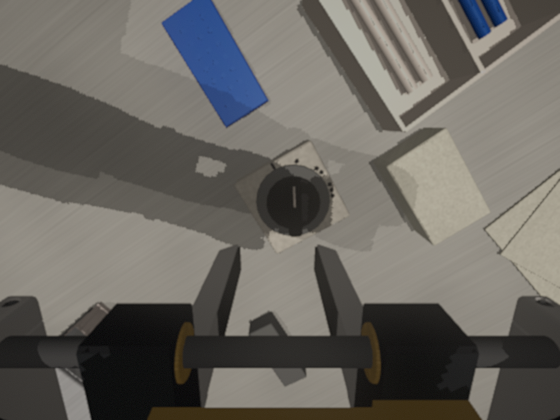

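The pointer at (294,195) and the bar line up between the fingers. The dots run clockwise at (318,168), (330,180) and (330,192). I grip the bar and turn about 42° clockwise.

```bash
python3 -m handwheel '[{"fingers":0,"x":0.01,"y":0.02,"z":-0.002,"spin":-2},{"fingers":0,"x":0.018,"y":0.05,"z":-0.004,"spin":-3.4},{"fingers":0,"x":0.018,"y":0.08,"z":-0.004,"spin":-3.4},{"fingers":0,"x":0.018,"y":0.11,"z":-0.004,"spin":-3.4},{"fingers":0,"x":0.018,"y":0.13,"z":-0.004,"spin":-3.4},{"fingers":0,"x":0.018,"y":0.139,"z":-0.004,"spin":-3.4},{"fingers":0,"x":0.018,"y":0.141,"z":-0.004,"spin":-3.4},{"fingers":0,"x":0.018,"y":0.141,"z":-0.004,"spin":-3.4},{"fingers":-0.5,"x":0.018,"y":0.141,"z":-0.004,"spin":-3.4},{"fingers":-0.9,"x":0.018,"y":0.141,"z":-0.004,"spin":-3.4}]' 20
python3 -m handwheel '[{"fingers":-0.9,"x":0,"y":0,"z":0,"spin":0},{"fingers":-0.9,"x":0,"y":0,"z":0,"spin":0},{"fingers":-0.9,"x":0,"y":0,"z":0,"spin":6},{"fingers":-0.9,"x":0,"y":0,"z":0,"spin":13},{"fingers":-0.9,"x":0,"y":0,"z":0,"spin":20},{"fingers":-0.9,"x":0,"y":0,"z":0,"spin":27},{"fingers":-0.9,"x":0,"y":0,"z":0,"spin":34},{"fingers":-0.9,"x":0,"y":0,"z":0,"spin":39},{"fingers":-0.9,"x":0,"y":0,"z":0,"spin":42},{"fingers":-0.9,"x":0,"y":0,"z":0,"spin":42}]'
python3 -m handwheel '[{"fingers":-0.9,"x":0,"y":0,"z":0,"spin":0},{"fingers":-0.3,"x":0,"y":0,"z":0,"spin":0},{"fingers":0,"x":0,"y":0,"z":0,"spin":0},{"fingers":0,"x":0,"y":0,"z":0,"spin":0},{"fingers":0,"x":0,"y":-0.02,"z":0,"spin":0},{"fingers":0,"x":0,"y":-0.05,"z":0,"spin":0},{"fingers":0,"x":0,"y":-0.085,"z":0,"spin":0},{"fingers":0,"x":0,"y":-0.12,"z":0,"spin":0},{"fingers":0,"x":0,"y":-0.14,"z":0,"spin":0},{"fingers":0,"x":0,"y":-0.14,"z":0,"spin":0}]'
python3 - <<'E'
from h import *
p,d,c=snap('wrist'); w=world(d,c); z=w[...,2]
near=np.hypot(w[...,0]-.4,w[...,1]-.363)<.09
for lo,hi in((.025,.037),(.07,.082)):
    m=(d>0)&near&(z>lo)&(z<hi); (a,b),(s1,s2),g=cv2.minAreaRect(w[m][:,:2].astype(np.float32)); g+=90*(s1<s2)
    print(lo,(round(a,4),round(b,4)),round(s1,4),round(s2,4),(g+90)%180-90,m.sum())
lid('top'); lid()
b=cv2.resize(p[100:320,130:430],None,fx=2.6,fy=2.6,interpolation=cv2.INTER_CUBIC); cv2.imwrite('pics/w13.png',cv2.cvtColor(b,cv2.COLOR_RGB2BGR))
E
```

```text
time_s: 49.4
ee_pos: [0.4018, 0.364, 0.0699]
eef_rot: [-1.571, -0.001, 1.049]
force: [-0.1, -0.4, -0.9]
grip_width: 0.0344
time_s: 50.4
ee_pos: [0.4006, 0.363, 0.0692]
eef_rot: [-1.572, 0.003, 0.314]
force: [-8.1, -7.3, 8.9]
grip_width: 0.0137
time_s: 51.4
ee_pos: [0.4022, 0.3644, 0.2118]
eef_rot: [-1.569, -0.005, 0.316]
force: [-0.1, 0.7, -0.7]
grip_width: 0.0471
0.025 (0.4016, 0.3638) 0.1002 0.1 86.49212646484375 4625
0.07 (0.4013, 0.3644) 0.0136 0.0559 -72.38784980773926 740
top lid angle 0.0 pts 405 of 919
scene lid angle 0.0 pts 364 of 679
```

View pics/w13.png

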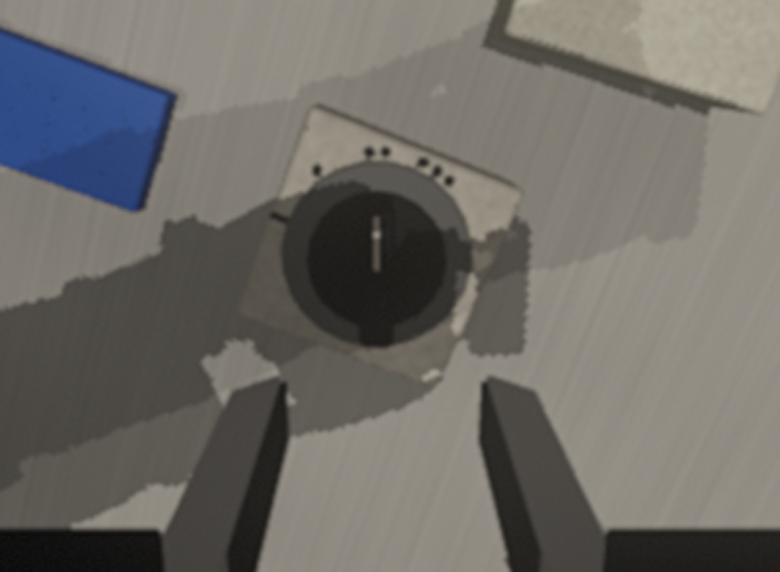

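The pointer (376,240) aims at the two-dot mark (378,152), and the fit gives 68.9°, or 1.20 rad. The lid reads 0.00 rad. I hand in.

```bash
python3 -c "
from h import *
print(workorder.hand_in(), get_obs()['time_s'])"
```

```text
the job is handed in; nothing more can be done
the job is handed in; nothing more can be done
```

I loaded all three cassettes I could find into the chamber as one flat stack, with a white sheet between each pair. Then I closed the lid by pushing on its outer face beside the knob, turned the dial to the two-dot mark, and handed the job in about 52 s into the 210 s limit.

**Last checks**
- **Stack:** each layer was measured as it went down, and centres were within about 5 mm of the chamber's middle. Layer tops rose evenly to about 71 mm above the counter. I did not look inside again after shutting the lid.
- **Lid:** it read 0.00 rad in both the top and scene cameras, before and after I turned the dial.
- **Dial:** it stands at about 1.20 rad, and the pointer lines up with the two dots in the close-up.
- **Other items:** the spare sheet is still on its stand, and I did not touch the look-alikes or bystanders.

**What differed from plan**
- One cassette had been knocked about 5 cm aside before I reached it. I found it again and picked it up from there.
- The dial first read about 0.46 rad instead of the 0.6 rad one-dot position, so I turned it 42° rather than 34°.
- The final press on the lid reached about 43 N upward (48 N in total) at the wrist before I backed off. That is under the 120 N wrist limit, and the contact was on the fingertips, not the gripper body, which has the 40 N limit.

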